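Put the vessels away in their spill dishes

ROBOT

A 6-joint arm with a two-finger parallel gripper is mounted at the origin on a cart in front of the work surface, level with it; the furniture and walls round the work are solid. World frame = base frame: x ahead of the robot, y to its left, z up, the work surface at z = 0. Lengths are in m, angles in rad, forces in N, time in s.
With the tool pointing down it reaches from about 0.35 to 0.95 m from the base axis. Payload 17.4 kg.
Tool frame: the origin (TCP) lies on the centre line of the jaws, within the pads' length; the fingertips stand 14 mm ahead of it and the grasp point (between the pads) lies 5 mm behind it; z points along the fingers, y is the line along which they close (so a half turn about z gives the same grasp; the last joint's range is limited). The gripper opens to 93 mm and grips with 3 to 60 N. Pads are 15 mm wide; open, the fingers measure 128 mm over their backs; the gripper's body (75 mm by 188 mm) begins 65 mm behind the grasp point.
Start: joints at [1.076, 0.116, 1.442, -0, 1.584, -0.038], TCP at [0.298, 0.606, 0.193] pointing down, gripper open.
Joint ranges: [-2.83, 2.83], [-0.83, 2.19], [0.07, 2.5], [-1.14, 4.28], [0.01, 3], [-2.97, 2.97]. Speed limits (rad/s): [1.89, 1.89, 2.22, 3.14, 3.14, 3.14].

INTERFACE

Orientations are given as a 3x3 rotation matrix whose columns are the frame's x, y, z axes.
In Python, from workcell import robot, viewer gives the robot as it stands.
- The arm moves only by the tool apply_moves, never from a script. Its argument "moves" is one flat list of numbers, 7 for each row, row after row: the opening, from 0 (shut) to 1 (fully open), then the shift along the tool's x, y, z in cm, then the turn, a rotation vector about the tool's x, y, z in rad. In form: [hand, dx, dy, dz, wx, wy, wz, hand, dx, dy, dz, wx, wy, wz, ...]. A call has exactly 8 rows; each row shifts and turns the commanded pose from where the row before left it, along the tool's axes as they then stand; what a row does not reach is not made up. A row lasts 1/10 s, in which the tool goes at most 50 mm and 8.59 degrees, less where a joint would pass 70% of its speed; a pose out of reach is approached as far as the arm can. A call is refused whole if a number of a shift passes 5 or a number of a turn 0.15, either way. A call with a gripper value outside its range is refused whole. The fingers move at their own pace and stop on an object; "newtons" is the grip in N (left out, the last holds). Time passes only in rows, so rows that do not move let the fingers close, or fill a call up. It gives the time, the measured TCP pose, the force, the opening and the grip force at its end, in the units of the state.
- robot.get_state(): the state, without advancing time (a new reading comes with each control period).
- viewer.camera(name): name is "scene" or "top" or "wrist"; returns a dict with "pixels" (400x640x3 uint8, blue, green, red), "mtx" (3x3 intrinsics, pixels), "pose" (4x4, takes a point from camera to world coordinates); the wrist camera has in their place "mount" (4x4, takes a point from camera to tool coordinates, whose origin is the TCP and whose axes are the flange's). Camera axes: x right, y down, z forward; pixel columns grow to the right and rows downward; lengths in m; the calibration is good to about 2 mm. The wrist camera is an equidistant fisheye: a pixel r from the principal point sees the ray r / f radians off the axis. A picture is of the moment at which its call begins: read the wrist's pose just before it. There is no depth.
- robot.close_job(): hands the job in; it is judged then, once.
The state is a dict: "time_s": time; "joints": joint angles; "joint_vel": joint speeds; "joint_torque": joint torques, N m; "tool_pos": TCP position; "orientation": TCP orientation; "contact_force": force on the tool from outside, world axes, zero at the start; "moment": the same for the moment, N m; "grip_width": opening from 0.0 (shut) to 1.0 (fully open); "finger_force": force on a finger pad.
Only numpy, scipy, OpenCV 4.12 (cv2) and the standard library are available. Lean on these libraries where they do the work, as an engineer would, in place of code of your own. Each camera call takes 0.05 s, during which the arm holds its last target. There are 200 camera calls.

TASK

Four vessels stand about at the front of the bench: stand the large bottle in the largest round dish, the small bottle in the middle-sized dish and the little capped vial in the smallest dish, each flat on the dish's floor, and stand the open porcelain crucible in the middle of the square white tile. Keep the vessels upright all the way, and leave the round metal tin and the lab timer where they are.

Things in the scene. Friction and masses are not known exactly. Their poses are not given: they have to be found in the camera images.
- bottle_large: Large round glass reagent bottle with a white cap: straight body 62 mm in diameter up to 67 mm above its base, then a shoulder; 113 mm tall over the cap; about 0.16 kg. Closed; the bottles and vials along the far edge of the bench, beyond reach, are no part of the job. Grip it round the straight body, 50 to 58 mm above its base, so that the cap stays clear of the gripper. Origin: centre of its underside; z up along its axis; yaw has no meaning.
- bottle_small: Small round glass reagent bottle with a black cap: straight body 44 mm in diameter up to 48 mm above its base, then a shoulder; 80 mm tall over the cap; about 0.11 kg. Closed. Grip it round the straight body, about 38 mm above its base. Origin: centre of its underside; z up along its axis.
- vial: Little glass sample vial with a white screw cap: 23 mm in diameter, 44 mm tall, about 12 g. Grip it in its upper part, 25 to 35 mm above its base: in the smallest dish there is no room for fingers below the rim. Origin: centre of its underside; z up along its axis.
- crucible: Open white porcelain crucible, a cup that widens upward: foot 27 mm in diameter, rim 41 mm in diameter, 28 mm tall, about 20 g. It can be taken from above with the fingers outside the rim, at 20 to 26 mm above its base. Origin: centre of its underside; z up along its axis.
- dish_large: Fixed shallow round aluminium dish, open on top: inside diameter 84 mm, outside 90 mm; wall 3 mm thick, rim 8 mm above the bench, flat inner floor 3 mm above the bench. Origin: centre of its underside, on the bench; z up.
- dish_medium: Fixed shallow round aluminium dish, open on top: inside diameter 64 mm, outside 70 mm; wall 3 mm thick, rim 8 mm above the bench, flat inner floor 3 mm above the bench. Origin: centre of its underside, on the bench; z up.
- dish_small: Fixed shallow round aluminium dish, open on top: inside diameter 44 mm, outside 50 mm; wall 3 mm thick, rim 8 mm above the bench, flat inner floor 3 mm above the bench. Origin: centre of its underside, on the bench; z up.
- tile: Fixed square white ceramic tile, 72 x 72 mm, its flat top 8 mm above the bench, at varying yaw. Origin: centre of its underside, on the bench; z up.
- ferrule_tin: Bystander, not to be moved: round light-metal tin with a closed lid, standing behind the vessels, 65 mm in diameter, 53 mm tall. Origin: centre of its underside.
- lab_timer: Bystander, not to be moved: white square lab timer with two buttons, lying near the front edge, 62 x 62 x 21 mm. Origin: centre of its underside.
Things that resemble listed ones, but are neither listed nor needed, are in the scene too. Of the things shaped like the crucible, the white one is meant. Leave any yellow look-alike of the bottle_small alone.

How it is judged:
At the end, for the whole second after the job is handed in: Large bottle, small bottle and vial each flat on the floor of the largest, middle and smallest dish (centres within 14 mm), crucible flat on the tile within 15 mm of its centre; all upright within 0.08 rad, at rest; tin and timer within 30 mm of their starts (horizontal distance between bottle_large and dish_large below 0.014 m and z of bottle_large in the frame of dish_large between 0.001 and 0.006 m and angle between each of bottle_large, bottle_small, vial, crucible's own z axis and vertical below 0.08 rad and linear speed of each of bottle_large, bottle_small, vial, crucible below 0.02 m/s and angular speed of each of bottle_large, bottle_small, vial, crucible below 0.3 rad/s and horizontal distance between bottle_small and dish_medium below 0.014 m and z of bottle_small in the frame of dish_medium between 0.001 and 0.006 m and horizontal distance between vial and dish_small below 0.014 m and z of vial in the frame of dish_small between 0.001 and 0.006 m and horizontal distance between crucible and tile below 0.015 m and z of crucible in the frame of tile between 0.006 and 0.011 m and distance of each of ferrule_tin, lab_timer from where it was at the start of the episode below 0.03 m); the robot touches nothing.
It fails at once if a vessel was tipped (more than 0.8 rad) (angle between any of bottle_large, bottle_small, vial, crucible's own z axis and vertical above 0.8 rad).
It fails at once if the tin or the timer was moved (more than 30 mm) (distance of any of ferrule_tin, lab_timer from where it was at the start of the episode above 0.03 m).
It also fails if it takes over 131 s, if anything falls off the work surface, if the arm or the gripper's body presses on something with over 40 N, if the wrist force passes 120 N, or if a joint passes its speed limit or range.

## Working session

There is one attempt and no reset: what is moved stays moved. The work goes in short steps, Python scripts to look and compute and a tool call to move; the robot and the scene stay as the last step left them, time stands still between calls to the robot, and variables do not carry over. Pictures are saved under pics/ and viewed, at most 14 in all, crops included, and the job is handed in when it is done.

Besides the shell and the picture viewer there is one more tool, called after "Emit:" in YAML: its name, and indented under it one key for each argument. apply_moves: Moves the arm, as the interface text tells. Its arguments: {"type":"object","properties":{"moves":{"type":"array","items":{"type":"number"}},"newtons":{"type":"number"}},"required":["moves"]}

```bash
mkdir -p pics; ls
python3 - <<'E'
from workcell import robot, viewer
import cv2,numpy as np
s=robot.get_state(); print({k:np.round(v,3).tolist() for k,v in s.items()})
for n in ['top','scene','wrist']:
    c=viewer.camera(n); cv2.imwrite(f'pics/{n}0.png',c['pixels']); print(n,np.round(c['mtx'],1).tolist(),np.round(c.get('pose',c.get('mount')),4).tolist())
E
```

```text
pics
{'time_s': 0.0, 'joints': [1.076, 0.116, 1.442, -0.0, 1.584, -0.038], 'joint_vel': [-0.001, -0.001, -0.001, 0.0, -0.002, 0.002], 'joint_torque': [-0.001, -72.128, -62.259, 0.078, 0.024, -0.0], 'tool_pos': [0.298, 0.606, 0.192], 'orientation': [[-0.897, 0.441, -0.001], [0.441, 0.897, -0.001], [0.0, -0.001, -1.0]], 'contact_force': [-0.176, 0.629, -0.029], 'moment': [-0.04, -0.031, 0.004], 'finger_force': 0.0, 'grip_width': 1.003}
top [[398.0, 0.0, 317.4], [0.0, 398.0, 196.8], [0.0, 0.0, 1.0]] [[0.0264, -0.9951, 0.0951, 0.3849], [-0.9996, -0.027, -0.0048, 0.0142], [0.0074, -0.0949, -0.9955, 1.0749], [0.0, 0.0, 0.0, 1.0]]
scene [[390.4, 0.0, 318.3], [0.0, 390.4, 197.8], [0.0, 0.0, 1.0]] [[0.6485, -0.4192, 0.6354, -0.2008], [-0.7612, -0.3535, 0.5437, -0.5565], [-0.0033, -0.8362, -0.5484, 0.6514], [0.0, 0.0, 0.0, 1.0]]
wrist [[309.7, 0.0, 320.8], [0.0, 309.7, 199.8], [0.0, 0.0, 1.0]] [[0.0001, -0.9539, -0.3003, 0.0844], [1.0, 0.0002, -0.0005, -0.0004], [0.0005, -0.3003, 0.9539, -0.1913], [0.0, 0.0, 0.0, 1.0]]
```

View pics/top0.png

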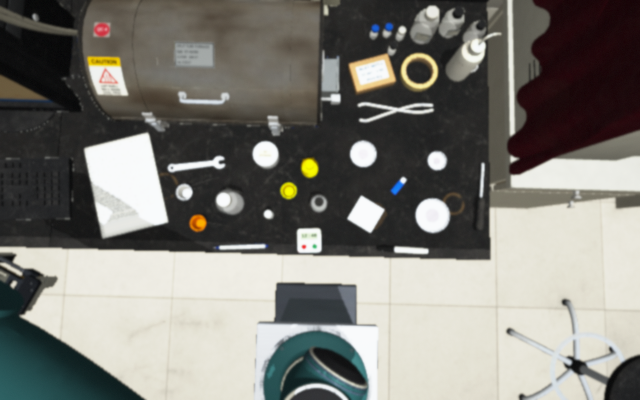

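View pics/scene0.png

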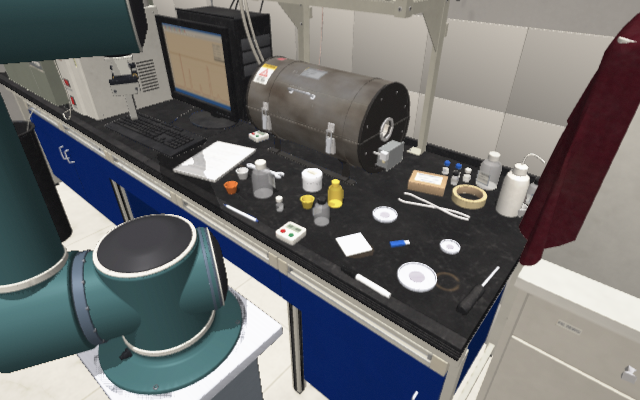

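The top view shows these things, by pixel:

- Large bottle (229,202), vial (268,214) and grey small bottle (319,203). The yellow bottle at (310,168) is the look-alike.
- White crucible (184,192). The orange (198,223) and yellow (289,190) cups are look-alikes.
- Dishes: large (432,215), medium (363,153), small (437,160). Tile (366,214).
- Tin (265,154) and timer (309,240).

Next I'll confirm these in an enlarged crop and measure.

```bash
cat > h.py <<'E'
import numpy as np,cv2
from workcell import robot, viewer
def ray(c,px):
    K=c['mtx'];P=c['pose'];d=P[:3,:3]@np.linalg.solve(K,[px[0],px[1],1.]);return P[:3,3],d
def onplane(c,px,z):
    o,d=ray(c,px);return o+d*(z-o[2])/d[2]
def two(c1,p1,c2,p2):
    o1,d1=ray(c1,p1);o2,d2=ray(c2,p2);t=np.linalg.lstsq(np.c_[d1,-d2],o2-o1,rcond=None)[0]
    a=o1+t[0]*d1;b=o2+t[1]*d2;return (a+b)/2,np.linalg.norm(a-b)
def wray(c,s,px):
    K=c['mtx'];v=(np.array(px,float)-K[:2,2])/K[0,0];r=np.linalg.norm(v)+1e-12
    d=np.r_[v/r*np.sin(r),np.cos(r)];R=np.array(s['orientation']);M=np.array(c['mount'])
    o=R@M[:3,3]+s['tool_pos'];return o,R@M[:3,:3]@d
def wplane(c,s,px,z):
    o,d=wray(c,s,px);return o+d*(z-o[2])/d[2]
def wproj(c,s,p):
    R=np.array(s['orientation']);M=np.array(c['mount']);q=M[:3,:3].T@(R.T@(np.array(p)-s['tool_pos'])-M[:3,3])
    a=np.arctan2(np.hypot(q[0],q[1]),q[2]);u=q[:2]/np.hypot(q[0],q[1]);return c['mtx'][:2,2]+c['mtx'][0,0]*a*u
E
python3 - <<'E'
from h import *
c=viewer.camera('top');im=c['pixels']
cv2.imwrite('pics/crop.png',cv2.resize(im[130:260,160:350],None,fx=4.2,fy=4.2,interpolation=cv2.INTER_CUBIC))
g=im.min(axis=2)
for n,p,r,z in [('dl',(432,215),20,.008),('dm',(363,153),17,.008),('ds',(437,160),13,.008),('tile',(366,214),22,.008),('tin',(265,154),17,.053),('timer',(309,240),16,.021),('vialcap',(268,214),9,.044),('cruc',(184,192),12,.028),('capL',(236,199),9,.113)]:
    m=np.zeros(g.shape,np.uint8);cv2.circle(m,p,r,255,-1);m&=((g>150)*255).astype(np.uint8)
    if n=='cruc':
        m=np.zeros(g.shape,np.uint8);cv2.circle(m,p,r,255,-1);m&=((g>95)*255).astype(np.uint8)
    k=cv2.findContours(m,0,2)[0];h=max(k,key=cv2.contourArea);(u,v),rad=cv2.minEnclosingCircle(h);b=cv2.minAreaRect(h)
    mm=cv2.moments(h);q=(mm['m10']/mm['m00'],mm['m01']/mm['m00'])
    print(n,np.round(q,1),round(rad,1),np.round(b[1],1),round(b[2],1),np.round(onplane(c,q,z),3),np.round(onplane(c,(u,v),z),3))
E
```

```text
dl [432.2 215. ] 17.3 [33. 33.] 90.0 [ 0.446 -0.301  0.008] [ 0.447 -0.301  0.008]
dm [362.7 153.5] 13.2 [25.5 25.5] 45.0 [ 0.608 -0.111  0.008] [ 0.609 -0.112  0.008]
ds [436.7 160.3] 9.4 [17. 18.] 90.0 [ 0.595 -0.313  0.008] [ 0.596 -0.313  0.008]
tile [365.5 213.8] 18.6 [28.1 27.8] 31.0 [ 0.444 -0.121  0.008] [ 0.444 -0.121  0.008]
tin [265.1 153.7] 13.1 [26. 24.] 90.0 [0.591 0.148 0.053] [0.591 0.149 0.053]
timer [308.9 240.2] 15.6 [24. 24.] 90.0 [0.37  0.028 0.021] [0.37  0.029 0.021]
vialcap [268.  213.9] 4.5 [8.5 7.1] 45.0 [0.435 0.136 0.044] [0.435 0.136 0.044]
cruc [183.6 191.8] 8.9 [17. 17.] 26.6 [0.489 0.362 0.028] [0.488 0.363 0.028]
capL [233.7 200.3] 8.2 [16.3 11.3] 45.0 [0.463 0.212 0.113] [0.464 0.21  0.113]
```

View pics/crop.png

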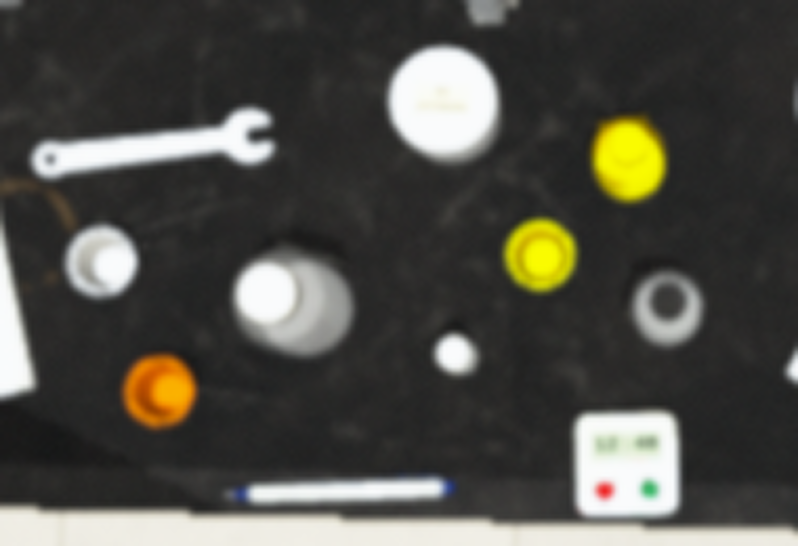

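View pics/wrist0.png

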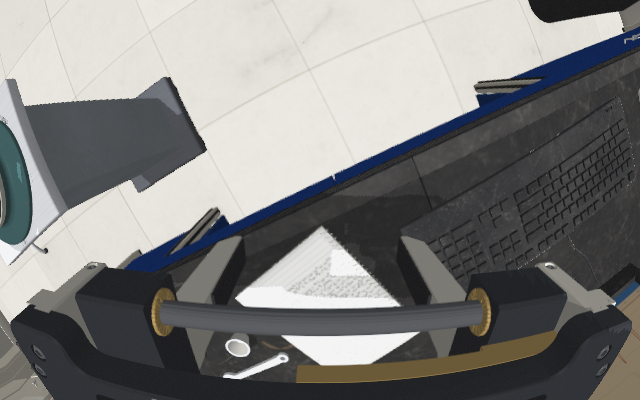

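The crop confirms the choices: white crucible at crop (100,262), large bottle cap (267,293), vial (456,353), and the clear small bottle with its dark cap (667,300). The yellow and orange look-alikes stand apart from these. The wrist view looks down between the fingers and shows the crucible at (237,346).

I'll keep the present tool yaw for all of it and take the large bottle first.

```bash
cat >> h.py <<'E'
def go(x,y,z=None):
    s=robot.get_state();d=np.array([x,y,s['tool_pos'][2] if z is None else z])-s['tool_pos']
    print('tool shift cm',np.round(100*np.array(s['orientation']).T@d,2),'pos',np.round(s['tool_pos'],4),'t',round(s['time_s'],1),'width',np.round(s['grip_width'],2),'F',np.round(s['finger_force'],1))
E
python3 - <<'E'
from h import *
c=viewer.camera('top')
for n,p,z in [('L',(223.6,199.8),.113),('S',(318.8,201.4),.08),('yel',(288.7,191),.028),('or',(198,223),.028)]: print(n,np.round(onplane(c,p,z),3))
L=onplane(c,(223.6,199.8),.113); go(L[0],L[1],.193)
E
```

```text
L [0.463 0.236 0.113]
S [0.468 0.006 0.08 ]
yel [0.498 0.085 0.028]
or [0.407 0.32  0.028]
tool shift cm [-3.115e+01 -2.584e+01 -2.000e-02] pos [0.2977 0.6057 0.1927] t 0.2 width 1.0 F 0.0
```

Emit:
apply_moves:
  moves: [1, -3.2, -2.6, 0, 0, 0, 0, 1, -3.2, -2.6, 0, 0, 0, 0, 1, -3.2, -2.6, 0, 0, 0, 0, 1, -3.2, -2.6, 0, 0, 0, 0, 1, -3.2, -2.6, 0, 0, 0, 0, 1, -3.2, -2.6, 0, 0, 0, 0, 1, -3.2, -2.6, 0, 0, 0, 0, 1, -3.2, -2.6, 0, 0, 0, 0]

```text
time_s: 1.05
tool_pos: [0.4361, 0.3046, 0.1932]
orientation: [[-0.898, 0.441, 0.0], [0.441, 0.898, 0.0], [-0.0, 0.0, -1.0]]
contact_force: [0.2, 0.4, 0.4]
grip_width: 1.003
finger_force: 0.0
```

Emit:
apply_moves:
  moves: [1, -2, -2, 0, 0, 0, 0, 1, -1.8, -2, 0, 0, 0, 0, 1, -1.7, -1, 0, 0, 0, 0, 1, 0, 0, 0, 0, 0, 0, 1, 0, 0, 0, 0, 0, 0, 1, 0, 0, 0, 0, 0, 0, 1, 0, 0, 0, 0, 0, 0, 1, 0, 0, 0, 0, 0, 0]

```text
time_s: 1.85
tool_pos: [0.4628, 0.2377, 0.193]
orientation: [[-0.898, 0.44, -0.0], [0.44, 0.898, -0.0], [0.0, -0.0, -1.0]]
contact_force: [0.5, 0.7, 0.3]
grip_width: 0.999
finger_force: 0.0
```

```bash
cat >> h.py <<'E'
def look(name,pts):
    s=robot.get_state();c=viewer.camera('wrist');im=c['pixels'].copy();cv2.imwrite(f'pics/{name}_raw.png',im)
    for p in pts: u=wproj(c,s,p);print(np.round(u,1));cv2.circle(im,tuple(int(v) for v in np.round(u)),3,(0,0,255),1)
    cv2.imwrite(f'pics/{name}.png',im);np.savez(f'{name}.npz',R=s['orientation'],p=s['tool_pos'],mount=c['mount'],mtx=c['mtx'])
def load(name):
    z=np.load(f'{name}.npz');return {'mount':z['mount'],'mtx':z['mtx']},{'orientation':z['R'],'tool_pos':z['p']}
E
python3 - <<'E'
from h import *
look('w1',[(.463,.236,.113),(.435,.136,.044),(.468,.006,.08)]); go(.463,.236,.051); print(np.round(robot.get_state()['orientation'],3))
E
```

```text
[319.8 199.8]
[233.5 197.5]
[158.5 271.7]
tool shift cm [-0.09 -0.13 14.2 ] pos [0.4628 0.2376 0.193 ] t 1.9 width 1.0 F 0.0
[[-0.898  0.44  -0.   ]
 [ 0.44   0.898  0.   ]
 [ 0.    -0.    -1.   ]]
```

View pics/w1.png

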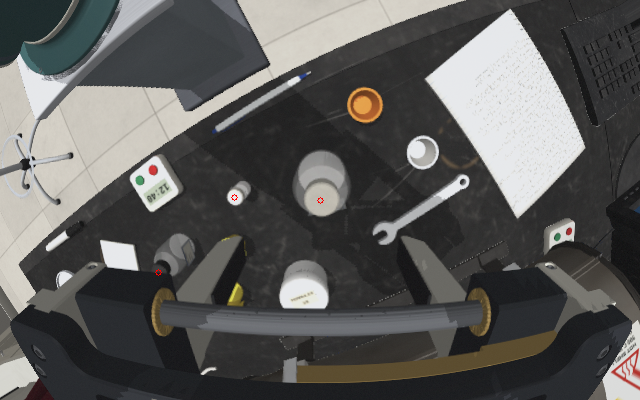

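The wrist view shows the large cap at (321,199) and the vial at (235,196). Both match the projections to about 1 px. I'll lower and grip.

Emit:
apply_moves:
  moves: [1, -0.1, -0.1, 2.5, 0, 0, 0, 1, 0, 0, 3, 0, 0, 0, 1, 0, 0, 3, 0, 0, 0, 1, 0, 0, 2.5, 0, 0, 0, 1, 0, 0, 2, 0, 0, 0, 1, 0, 0, 1.2, 0, 0, 0, 1, 0, 0, 0, 0, 0, 0, 1, 0, 0, 0, 0, 0, 0]
  newtons: 15

```text
time_s: 2.7
tool_pos: [0.4638, 0.236, 0.0518]
orientation: [[-0.898, 0.441, 0.001], [0.441, 0.898, 0.0], [-0.0, 0.0, -1.0]]
contact_force: [0.0, -1.1, 0.3]
grip_width: 0.999
finger_force: 0.0
```

Emit:
apply_moves:
  moves: [0.4, 0, 0, 0, 0, 0, 0, 0.4, 0, 0, 0, 0, 0, 0, 0.4, 0, 0, 0, 0, 0, 0, 0.4, 0, 0, 0, 0, 0, 0, 0.4, 0, 0, 0, 0, 0, 0, 0.4, 0, 0, 0, 0, 0, 0, 0.4, 0, 0, 0, 0, 0, 0, 0.4, 0, 0, 0, 0, 0, 0]
  newtons: 15

```text
time_s: 3.5
tool_pos: [0.4638, 0.236, 0.0514]
orientation: [[-0.897, 0.441, 0.001], [0.441, 0.897, 0.001], [-0.0, 0.001, -1.0]]
contact_force: [1.4, 2.4, 3.9]
grip_width: 0.575
finger_force: 15.1
```

Emit:
apply_moves:
  moves: [0.4, 0, 0, -0.3, 0, 0, 0, 0.4, 0, 0, -0.5, 0, 0, 0, 0.4, 0, 0, -1, 0, 0, 0, 0.4, 0, 0, -1.2, 0, 0, 0, 0.4, 0, 0, 0, 0, 0, 0, 0.4, 0, 0, 0, 0, 0, 0, 0.4, 0, 0, 0, 0, 0, 0, 0.4, 0, 0, 0, 0, 0, 0]

```text
time_s: 4.3
tool_pos: [0.4633, 0.2356, 0.0806]
orientation: [[-0.897, 0.441, -0.001], [0.441, 0.897, -0.0], [0.0, -0.0, -1.0]]
contact_force: [-1.4, 0.5, -1.9]
grip_width: 0.573
finger_force: 14.2
```

Run:
```python
from h import *
c=viewer.camera('scene');look('w2',[])
a=cv2.resize(c['pixels'][110:290,180:420],(400,300));b=cv2.resize(cv2.imread('pics/w2.png')[90:330,160:480],(400,300))
cv2.imwrite('pics/c2.png',np.hstack([a,b])); go(.446,-.301,.2)
```

```text
tool shift cm [-22.11 -48.94 -11.92] pos [0.4634 0.2357 0.0807] t 4.4 width 0.57 F 14.2
```

View pics/c2.png

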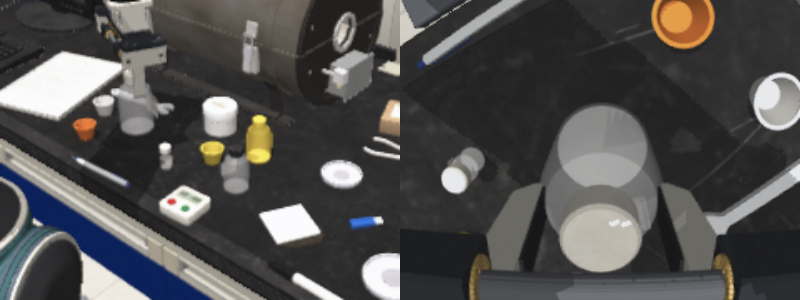

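The large bottle is held upright between the fingers and clear of the bench. Now I'll carry it to the large dish.

Emit:
apply_moves:
  moves: [0.4, 0, 0, -2, 0, 0, 0, 0.4, 0, 0, -3, 0, 0, 0, 0.4, 0, 0, -3, 0, 0, 0, 0.4, -0.8, -2, -2.5, 0, 0, 0, 0.4, -1.3, -3, -1.5, 0, 0, 0, 0.4, -1.7, -3.8, 0, 0, 0, 0, 0.4, -1.7, -3.8, 0, 0, 0, 0, 0.4, -1.7, -3.8, 0, 0, 0, 0]
  newtons: 20

```text
time_s: 5.2
tool_pos: [0.4554, 0.0554, 0.2011]
orientation: [[-0.898, 0.441, 0.0], [0.441, 0.898, -0.0], [-0.0, 0.0, -1.0]]
contact_force: [1.1, 0.7, -2.5]
grip_width: 0.565
finger_force: 19.0
```

Emit:
apply_moves:
  moves: [0.4, -1.7, -3.8, 0, 0, 0, 0, 0.4, -1.7, -3.8, 0, 0, 0, 0, 0.4, -1.7, -3.8, 0, 0, 0, 0, 0.4, -1.7, -3.8, 0, 0, 0, 0, 0.4, -1.7, -3.8, 0, 0, 0, 0, 0.4, -1.7, -3.8, 0, 0, 0, 0, 0.4, -1.7, -3.8, 0, 0, 0, 0, 0.4, -1, -2, 0, 0, 0, 0]

```text
time_s: 6.0
tool_pos: [0.4447, -0.2595, 0.2007]
orientation: [[-0.897, 0.443, -0.001], [0.443, 0.897, -0.0], [0.0, -0.0, -1.0]]
contact_force: [1.2, 0.3, -2.7]
grip_width: 0.565
finger_force: 19.0
```

Emit:
apply_moves:
  moves: [0.4, -1, -1.6, 0, 0, 0, 0, 0.4, 0, 0, 0, 0, 0, 0, 0.4, 0, 0, 0, 0, 0, 0, 0.4, 0, 0, 0, 0, 0, 0, 0.4, 0, 0, 0, 0, 0, 0, 0.4, 0, 0, 0, 0, 0, 0, 0.4, 0, 0, 0, 0, 0, 0, 0.4, 0, 0, 0, 0, 0, 0]

```text
time_s: 6.8
tool_pos: [0.4474, -0.2753, 0.2011]
orientation: [[-0.898, 0.441, 0.0], [0.441, 0.898, -0.0], [-0.0, 0.0, -1.0]]
contact_force: [0.3, 0.3, -1.5]
grip_width: 0.569
finger_force: 19.0
```

```bash
cat > dish.py <<'E'
from h import *
import sys
name=sys.argv[1];nom=[float(v) for v in sys.argv[2:4]];rz=float(sys.argv[4])
look(name,[(nom[0],nom[1],rz)])
go(nom[0],nom[1])
E
python3 dish.py w3 .446 -.301 .008
```

```text
[302.7 180. ]
tool shift cm [-1.01 -2.35  0.  ] pos [ 0.4474 -0.2754  0.2011] t 6.8 width 0.57 F 19.0
```

View pics/w3.png

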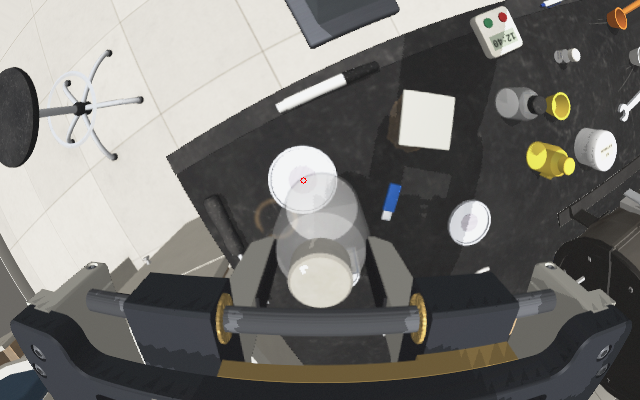

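The dish rim is centred on the projected point (303,180). I'll shift the last bit and lower the bottle so its base is at 3 mm.

Emit:
apply_moves:
  moves: [0.4, -0.5, -1.2, 0, 0, 0, 0, 0.4, -0.5, -1.1, 0, 0, 0, 0, 0.4, 0, 0, 2, 0, 0, 0, 0.4, 0, 0, 3, 0, 0, 0, 0.4, 0, 0, 3, 0, 0, 0, 0.4, 0, 0, 3, 0, 0, 0, 0.4, 0, 0, 2, 0, 0, 0, 0.4, 0, 0, 0.8, 0, 0, 0]

```text
time_s: 7.65
tool_pos: [0.4452, -0.3009, 0.0608]
orientation: [[-0.897, 0.442, -0.002], [0.442, 0.897, 0.002], [0.003, 0.0, -1.0]]
contact_force: [-0.2, 0.5, -0.7]
grip_width: 0.566
finger_force: 19.0
```

Emit:
apply_moves:
  moves: [0.4, 0, 0, 0.4, 0, 0, 0, 0.4, 0, 0, 0.2, 0, 0, 0, 0.4, 0, 0, 0.2, 0, 0, 0, 0.4, 0, 0, 0, 0, 0, 0, 0.4, 0, 0, 0, 0, 0, 0, 0.4, 0, 0, 0, 0, 0, 0, 0.4, 0, 0, 0, 0, 0, 0, 0.4, 0, 0, 0, 0, 0, 0]

```text
time_s: 8.45
tool_pos: [0.4462, -0.3006, 0.0552]
orientation: [[-0.898, 0.441, 0.0], [0.441, 0.898, -0.0], [-0.0, -0.0, -1.0]]
contact_force: [-0.1, 0.0, -1.9]
grip_width: 0.569
finger_force: 19.0
```

Emit:
apply_moves:
  moves: [0.4, 0, 0, 0.05, 0, 0, 0, 0.4, 0, 0, 0, 0, 0, 0, 1, 0, 0, 0, 0, 0, 0, 1, 0, 0, 0, 0, 0, 0, 1, 0, 0, 0, 0, 0, 0, 1, 0, 0, 0, 0, 0, 0, 1, 0, 0, 0, 0, 0, 0, 1, 0, 0, 0, 0, 0, 0]

```text
time_s: 9.25
tool_pos: [0.4462, -0.3006, 0.0546]
orientation: [[-0.897, 0.441, -0.0], [0.441, 0.897, 0.0], [0.0, 0.0, -1.0]]
contact_force: [-0.1, -0.6, -0.7]
grip_width: 0.992
finger_force: 0.0
```

Emit:
apply_moves:
  moves: [1, 0, 0, -1, 0, 0, 0, 1, 0, 0, -2, 0, 0, 0, 1, 0, 0, -3, 0, 0, 0, 1, 0, 0, -4, 0, 0, 0, 1, 0, 0, -4, 0, 0, 0, 1, 0, 0, 0, 0, 0, 0, 1, 0, 0, 0, 0, 0, 0, 1, 0, 0, 0, 0, 0, 0]

```text
time_s: 10.05
tool_pos: [0.4458, -0.3004, 0.1937]
orientation: [[-0.897, 0.441, -0.001], [0.441, 0.897, 0.001], [0.001, 0.0, -1.0]]
contact_force: [0.3, 0.5, -0.4]
grip_width: 1.003
finger_force: 0.0
```

Run:
```python
from h import *
look('w4',[(.446,-.301,.116),(.446,-.301,.008)])
c=viewer.camera('top')
# small bottle: dark cap surrounded by grey body; body outline centroid
im=c['pixels'];s=im[180:225,300:340];cv2.imwrite('pics/s4.png',np.hstack([cv2.resize(s,(400,400),interpolation=cv2.INTER_CUBIC),cv2.imread('pics/w4.png')[:400,120:520]]))
go(.468,.006)
```

```text
[320.8 200.1]
[320.8 174.1]
tool shift cm [11.52 28.47  0.03] pos [ 0.4458 -0.3003  0.1933] t 10.2 width 1.0 F 0.0
```

View pics/s4.png

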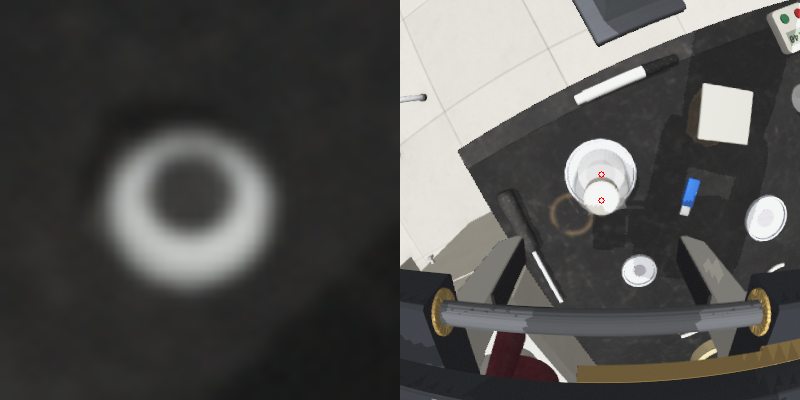

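The large bottle stands centred in the large dish: the cap at (601,200) in the combined picture is on the projected point. Next is the small bottle, with its cap at top pixel (319,201.7).

Emit:
apply_moves:
  moves: [0.75, 0.8, 2, 0, 0, 0, 0, 0.75, 1.6, 4, 0, 0, 0, 0, 0.75, 1.7, 4.2, 0, 0, 0, 0, 0.75, 1.7, 4.2, 0, 0, 0, 0, 0.75, 1.7, 4.2, 0, 0, 0, 0, 0.75, 1.7, 4.2, 0, 0, 0, 0, 0.75, 1.5, 3.6, 0, 0, 0, 0, 0.75, 0.8, 2, 0, 0, 0, 0]

```text
time_s: 10.95
tool_pos: [0.4678, 0.0076, 0.1938]
orientation: [[-0.898, 0.439, -0.001], [0.439, 0.898, 0.0], [0.001, -0.0, -1.0]]
contact_force: [-0.5, -1.1, -0.2]
grip_width: 0.751
finger_force: 0.0
```

Emit:
apply_moves:
  moves: [0.75, 0, 0, 0, 0, 0, 0, 0.75, 0, 0, 0, 0, 0, 0, 0.75, 0, 0, 0, 0, 0, 0, 0.75, 0, 0, 0, 0, 0, 0, 0.75, 0, 0, 0, 0, 0, 0, 0.75, 0, 0, 0, 0, 0, 0, 0.75, 0, 0, 0, 0, 0, 0, 0.75, 0, 0, 0, 0, 0, 0]

```text
time_s: 11.75
tool_pos: [0.4682, 0.0049, 0.1945]
orientation: [[-0.897, 0.441, -0.0], [0.441, 0.897, -0.0], [0.0, -0.0, -1.0]]
contact_force: [0.3, 0.2, 0.2]
grip_width: 0.75
finger_force: 0.0
```

Run:
```python
from h import *
look('w5',[(.467,.006,.08)]); go(.467,.006,.033)
```

```text
[321.7 187.3]
tool shift cm [ 0.16  0.04 16.16] pos [0.4682 0.0049 0.1946] t 11.8 width 0.75 F 0.0
```

View pics/w5.png

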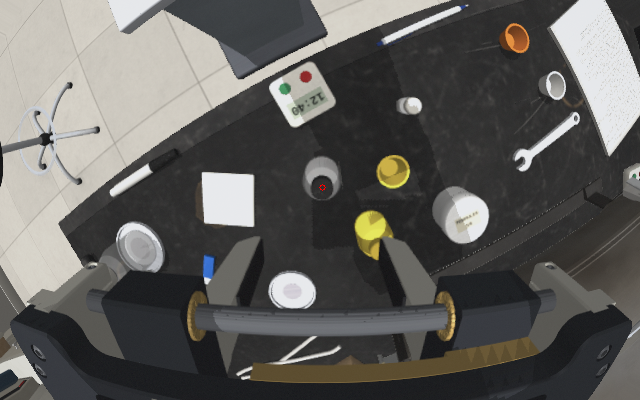

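The dark cap is at (322,187), on the projection, so the small bottle is straight below. I'll narrow the opening a little because of the yellow cup, then lower and grip.

Emit:
apply_moves:
  moves: [0.65, 0.1, 0, 2.5, 0, 0, 0, 0.65, 0, 0, 3, 0, 0, 0, 0.65, 0, 0, 3, 0, 0, 0, 0.65, 0, 0, 3, 0, 0, 0, 0.65, 0, 0, 2.5, 0, 0, 0, 0.65, 0, 0, 1.5, 0, 0, 0, 0.65, 0, 0, 0.6, 0, 0, 0, 0.65, 0, 0, 0, 0, 0, 0]
  newtons: 15

```text
time_s: 12.6
tool_pos: [0.4674, 0.0054, 0.0336]
orientation: [[-0.897, 0.441, -0.0], [0.441, 0.897, 0.0], [0.0, -0.0, -1.0]]
contact_force: [-0.5, 0.5, 0.2]
grip_width: 0.653
finger_force: 0.0
```

Emit:
apply_moves:
  moves: [0.2, 0, 0, 0, 0, 0, 0, 0.2, 0, 0, 0, 0, 0, 0, 0.2, 0, 0, 0, 0, 0, 0, 0.2, 0, 0, 0, 0, 0, 0, 0.2, 0, 0, 0, 0, 0, 0, 0.2, 0, 0, 0, 0, 0, 0, 0.2, 0, 0, 0, 0, 0, 0, 0.2, 0, 0, 0, 0, 0, 0]

```text
time_s: 13.4
tool_pos: [0.4675, 0.0055, 0.0338]
orientation: [[-0.897, 0.441, 0.001], [0.441, 0.897, 0.0], [-0.0, 0.0, -1.0]]
contact_force: [0.1, 1.6, 3.2]
grip_width: 0.343
finger_force: 13.3
```

Emit:
apply_moves:
  moves: [0.2, 0, 0, -0.5, 0, 0, 0, 0.2, 0, 0, -2, 0, 0, 0, 0.2, 0, 0, -3, 0, 0, 0, 0.2, 0, 0, -4, 0, 0, 0, 0.2, 0, 0, -4, 0, 0, 0, 0.2, 0, 0, -2.5, 0, 0, 0, 0.2, 0, 0, 0, 0, 0, 0, 0.2, 0, 0, 0, 0, 0, 0]

```text
time_s: 14.2
tool_pos: [0.4672, 0.0054, 0.1931]
orientation: [[-0.897, 0.441, -0.0], [0.441, 0.897, -0.0], [0.0, -0.0, -1.0]]
contact_force: [0.1, 0.0, -2.3]
grip_width: 0.346
finger_force: 11.9
```

Run:
```python
from h import *
look('w6',[(.608,-.111,.008)]); go(.608,-.111)
```

```text
[292.2 293.5]
tool shift cm [-17.8   -4.22  -0.02] pos [0.4669 0.0054 0.1923] t 14.2 width 0.34 F 11.9
```

View pics/w6.png

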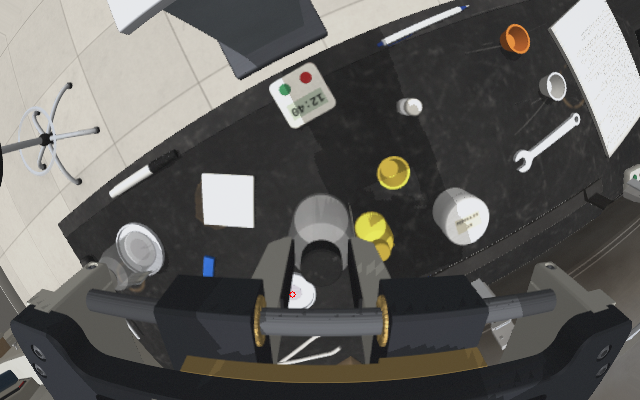

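The small bottle is held upright, and the medium dish shows at (296,292) behind the gripper. I'll move over it and lower.

Emit:
apply_moves:
  moves: [0.2, -1.5, -0.3, 0, 0, 0, 0, 0.2, -3.2, -0.8, 0, 0, 0, 0, 0.2, -3.7, -0.9, 0, 0, 0, 0, 0.2, -3.7, -0.9, 0, 0, 0, 0, 0.2, -3.2, -0.8, 0, 0, 0, 0, 0.2, -2.5, -0.5, 0, 0, 0, 0, 0.2, 0, 0, 2, 0, 0, 0, 0.2, 0, 0, 3, 0, 0, 0]

```text
time_s: 15.05
tool_pos: [0.6097, -0.1122, 0.1425]
orientation: [[-0.897, 0.442, 0.0], [0.442, 0.897, -0.0], [-0.0, -0.0, -1.0]]
contact_force: [0.6, -0.3, -0.4]
grip_width: 0.202
finger_force: 0.0
```

Run:
```python
from h import *
look('w7',[(.608,-.111,.008)]); go(.608,-.111,.0365)
c=viewer.camera('top');a=c['pixels'][105:205,310:470]
cv2.imwrite('pics/c7.png',np.hstack([cv2.resize(cv2.imread('pics/w7.png')[90:330,160:480],(400,300)),cv2.resize(a,(400,300))]))
```

```text
[321.5 182. ]
tool shift cm [-0.1   0.09  9.94] pos [ 0.6074 -0.1115  0.1359] t 15.1 width 0.2 F 0.0
```

View pics/c7.png

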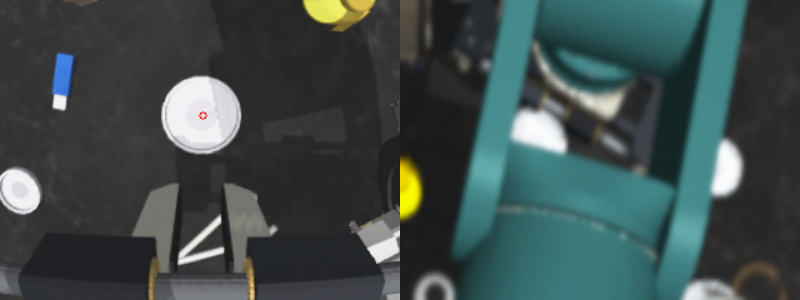

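The bottle has slipped out of the fingers: the opening is down to 0.20, the dish at crop (202,115) is empty, and the bottle isn't in this view. I need to find it before anything else.

Run:
```python
from h import *
c=viewer.camera('scene');cv2.imwrite('pics/s8.png',np.hstack([cv2.resize(c['pixels'][130:330,200:500],(450,300)),cv2.resize(cv2.imread('pics/w7_raw.png')[0:400,100:560],(345,300))]))
```

```text
(no output)
```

View pics/s8.png

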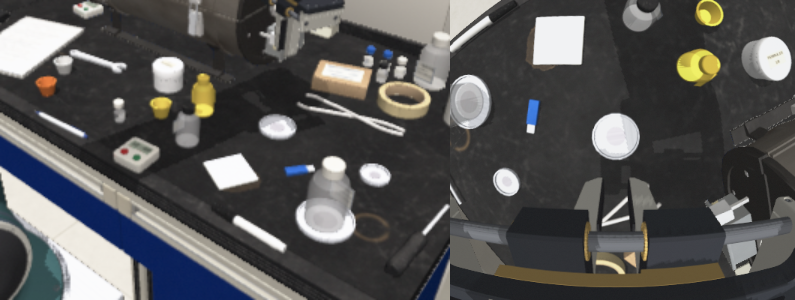

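The small bottle still stands near its original place (right half at (642,12), left half at (187,128)), so it slipped out at the start of the carry and stayed upright. I'll check how it sat between the pads in the earlier shots, since that decides how to grip it again.

Run:
```python
from h import *
for n,h in [('w2',.113-.0515),('w6',.080-.0337)]:
    c,s=load(n);R=s['orientation']
    print(n,np.round([wproj(c,s,s['tool_pos']+R@[dx,0,-h]) for dx in (-.01,0,.01,.02)],0).tolist())
# bottle cap now in w7 raw
c,s=load('w7');im=cv2.imread('pics/w7_raw.png');cv2.imwrite('pics/c8.png',cv2.resize(im[0:60,320:400],None,fx=5,fy=5,interpolation=cv2.INTER_CUBIC))
g=im[0:40,330:390];print((g.max(2)<60).astype(int)[::4,::4])
st=robot.get_state();print(np.round(st['joint_torque'],1),np.round(st['contact_force'],2))
```

```text
w2 [[322.0, 300.0], [322.0, 284.0], [322.0, 267.0], [322.0, 248.0]]
w6 [[322.0, 284.0], [322.0, 269.0], [322.0, 252.0], [322.0, 235.0]]
[[1 1 0 0 0 1 1 1 1 1 1 1 1 1 1]
 [1 1 0 0 0 1 1 0 0 0 1 1 0 1 1]
 [1 0 0 0 0 1 1 1 1 1 1 1 0 1 1]
 [1 0 0 0 0 0 1 1 1 1 1 0 0 1 1]
 [0 0 0 0 0 0 0 0 1 0 0 0 0 1 1]
 [0 0 0 0 0 0 0 0 0 0 0 0 0 0 1]
 [0 0 0 0 0 0 0 0 0 0 0 0 0 1 1]
 [0 0 0 0 0 0 0 0 0 0 0 1 1 1 1]
 [1 0 0 0 0 0 0 0 0 0 1 1 1 1 1]
 [1 1 0 0 0 0 0 0 0 1 1 1 1 1 1]]
[ -0.2 -59.1 -57.7  -0.   -0.5  -0. ] [-0.74 -0.28  0.04]
```

View pics/c8.png

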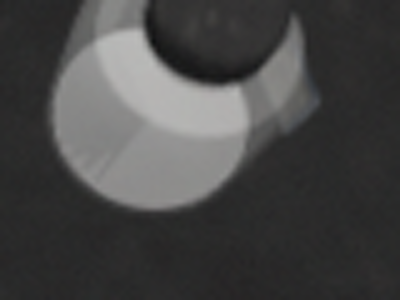

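In w6 the cap sat about 15 px off where a centred, fully held bottle would show, so the bottle was already sliding in a 12 N grip. I'll go back, measure it again, and grip harder.

Run:
```python
from h import *
c,s=load('w7')
print(wplane(c,s,(364.4,2),.08),wplane(c,s,(350,24),.0))
q=wplane(c,s,(364.4,2),.08);go(q[0],q[1],.2)
```

```text
[ 0.46963581 -0.00412739  0.08      ] [ 0.46652991 -0.00772413  0.        ]
tool shift cm [17.14  3.5  -5.84] pos [ 0.6077 -0.1111  0.1409] t 15.2 width 0.2 F 0.0
```

Emit:
apply_moves:
  moves: [0.75, 0, 0, -2.5, 0, 0, 0, 0.75, 0, 0, -3, 0, 0, 0, 0.75, 2, 0.4, 0, 0, 0, 0, 0.75, 4, 0.8, 0, 0, 0, 0, 0.75, 4.2, 0.8, 0, 0, 0, 0, 0.75, 4, 0.8, 0, 0, 0, 0, 0.75, 3, 0.7, 0, 0, 0, 0, 0.75, 0, 0, 0, 0, 0, 0]

```text
time_s: 16.0
tool_pos: [0.4682, -0.002, 0.2009]
orientation: [[-0.898, 0.439, 0.003], [0.439, 0.898, 0.0], [-0.003, 0.001, -1.0]]
contact_force: [0.2, -0.2, 0.2]
grip_width: 0.745
finger_force: 0.0
```

Emit:
apply_moves:
  moves: [0.75, 0, 0, 0, 0, 0, 0, 0.75, 0, 0, 0, 0, 0, 0, 0.75, 0, 0, 0, 0, 0, 0, 0.75, 0, 0, 0, 0, 0, 0, 0.75, 0, 0, 0, 0, 0, 0, 0.75, 0, 0, 0, 0, 0, 0, 0.75, 0, 0, 0, 0, 0, 0, 0.75, 0, 0, 0, 0, 0, 0]

```text
time_s: 16.8
tool_pos: [0.4696, -0.0035, 0.1985]
orientation: [[-0.897, 0.441, -0.0], [0.441, 0.897, -0.0], [0.0, -0.0, -1.0]]
contact_force: [0.1, -0.0, 0.3]
grip_width: 0.747
finger_force: 0.0
```

Run:
```python
from h import *
look('w9',[])
c,s=load('w9');im=cv2.imread('pics/w9_raw.png')
g=im[120:240,270:370];t=viewer.camera('top')
cv2.imwrite('pics/c9.png',np.hstack([cv2.resize(g,(500,600),interpolation=cv2.INTER_CUBIC)]))
print(wproj(c,s,(.468,-.006,.08)))
```

```text
[318.40644902 187.38491035]
```

View pics/c9.png

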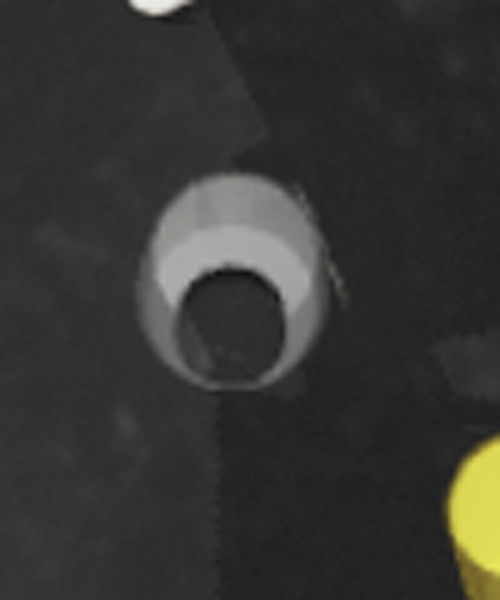

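The bottle stands upright with its cap at wrist pixel (316.4,185). That was my 14th picture, so from here I'll check by numbers only.

Run:
```python
from h import *
c,s=load('w9');q=wplane(c,s,(316.4,185),.08);print(q);go(q[0],q[1],.033)
```

```text
[ 0.46479305 -0.00672997  0.08      ]
tool shift cm [ 0.29 -0.51 16.55] pos [ 0.4696 -0.0035  0.1985] t 16.9 width 0.75 F 0.0
```

Emit:
apply_moves:
  moves: [0.65, 0.3, -0.5, 2, 0, 0, 0, 0.65, 0, 0, 3, 0, 0, 0, 0.65, 0, 0, 3.5, 0, 0, 0, 0.65, 0, 0, 3.5, 0, 0, 0, 0.65, 0, 0, 2.5, 0, 0, 0, 0.65, 0, 0, 1.5, 0, 0, 0, 0.65, 0, 0, 0.5, 0, 0, 0, 0.65, 0, 0, 0, 0, 0, 0]
  newtons: 45

```text
time_s: 17.7
tool_pos: [0.4649, -0.0067, 0.0338]
orientation: [[-0.897, 0.441, -0.0], [0.441, 0.897, -0.0], [0.0, -0.0, -1.0]]
contact_force: [0.5, -0.1, -0.9]
grip_width: 0.652
finger_force: 0.0
```

Emit:
apply_moves:
  moves: [0.1, 0, 0, 0, 0, 0, 0, 0.1, 0, 0, 0, 0, 0, 0, 0.1, 0, 0, 0, 0, 0, 0, 0.1, 0, 0, 0, 0, 0, 0, 0.1, 0, 0, 0, 0, 0, 0, 0.1, 0, 0, 0, 0, 0, 0, 0.1, 0, 0, 0, 0, 0, 0, 0.1, 0, 0, 0, 0, 0, 0]
  newtons: 45

```text
time_s: 18.5
tool_pos: [0.4648, -0.0067, 0.0337]
orientation: [[-0.897, 0.441, 0.0], [0.441, 0.897, -0.0], [-0.0, 0.0, -1.0]]
contact_force: [-0.9, -1.6, 2.4]
grip_width: 0.332
finger_force: 38.3
```

Emit:
apply_moves:
  moves: [0.1, 0, 0, -0.2, 0, 0, 0, 0.1, 0, 0, -0.4, 0, 0, 0, 0.1, 0, 0, -0.6, 0, 0, 0, 0.1, 0, 0, -0.6, 0, 0, 0, 0.1, 0, 0, -0.2, 0, 0, 0, 0.1, 0, 0, 0, 0, 0, 0, 0.1, 0, 0, 0, 0, 0, 0, 0.1, 0, 0, 0, 0, 0, 0]

```text
time_s: 19.3
tool_pos: [0.4646, -0.0067, 0.0533]
orientation: [[-0.897, 0.441, -0.0], [0.441, 0.897, 0.0], [0.0, -0.0, -1.0]]
contact_force: [-0.6, -0.4, -1.5]
grip_width: 0.331
finger_force: 37.3
```

```bash
cat > cap.py <<'E'
from h import *
import sys
# where is the dark cap relative to fingers: print column-centre dark blob near the jaw line
look(sys.argv[1],[]);im=cv2.imread(f'pics/{sys.argv[1]}_raw.png');c,s=load(sys.argv[1]);R=s['orientation']
h=float(sys.argv[2])
print('expect',[np.round(wproj(c,s,s['tool_pos']+R@[dx,0,-hh])).tolist() for dx,hh in ((0,h),(.01,h),(0,h-.02))])
g=im.max(2);print([int(v) for v in g[200:310:4,315:330].mean(1)])
go(.608,-.111,.2)
E
python3 cap.py w10 .047
```

```text
expect [[322.0, 269.0], [322.0, 253.0], [322.0, 252.0]]
[157, 156, 156, 154, 156, 159, 180, 196, 196, 196, 187, 32, 32, 45, 55, 58, 55, 55, 54, 58, 55, 54, 59, 57, 55, 55, 55, 56]
tool shift cm [-17.47  -3.04 -14.67] pos [ 0.4646 -0.0066  0.0533] t 19.4 width 0.33 F 37.3
```

Run:
```python
from h import *
for n in ('w6','w10'):
    g=cv2.imread(f'pics/{n}_raw.png').max(2).astype(float)
    print(n,[int(v) for v in g[180:290:3,316:328].mean(1)]); print([int(v) for v in g[225:235,270:375:4].mean(0)]); print([int(v) for v in g[258:264,270:375:4].mean(0)])
```

```text
w6 [47, 48, 46, 48, 53, 118, 136, 133, 133, 132, 132, 132, 134, 135, 142, 168, 168, 168, 168, 168, 86, 27, 28, 34, 45, 47, 49, 47, 48, 46, 47, 48, 49, 47, 47, 45, 52]
[54, 52, 53, 51, 51, 80, 92, 146, 164, 169, 174, 170, 170, 168, 167, 166, 162, 158, 149, 108, 77, 90, 220, 221, 223, 222, 226]
[106, 106, 106, 106, 92, 26, 52, 109, 37, 45, 46, 48, 48, 48, 48, 47, 56, 48, 90, 106, 24, 47, 106, 106, 106, 108, 115]
w10 [46, 46, 46, 46, 85, 158, 159, 158, 157, 157, 156, 155, 157, 158, 161, 196, 196, 196, 197, 197, 185, 32, 32, 32, 45, 55, 56, 57, 55, 55, 55, 54, 59, 57, 54, 54, 58]
[43, 43, 42, 43, 44, 91, 105, 159, 183, 192, 195, 199, 198, 196, 194, 191, 185, 178, 161, 115, 94, 79, 48, 45, 45, 45, 44]
[123, 124, 123, 123, 123, 32, 29, 124, 38, 50, 54, 54, 55, 56, 57, 62, 64, 62, 101, 99, 33, 98, 128, 124, 129, 124, 128]
```

Emit:
apply_moves:
  moves: [0.1, 0, 0, -0.5, 0, 0, 0, 0.1, 0, 0, -1, 0, 0, 0, 0.1, 0, 0, -1.5, 0, 0, 0, 0.1, 0, 0, -1.5, 0, 0, 0, 0.1, 0, 0, -1.5, 0, 0, 0, 0.1, 0, 0, -1, 0, 0, 0, 0.1, 0, 0, -0.5, 0, 0, 0, 0.1, 0, 0, 0, 0, 0, 0]

```text
time_s: 20.15
tool_pos: [0.465, -0.0067, 0.1292]
orientation: [[-0.897, 0.441, 0.001], [0.441, 0.897, -0.0], [-0.001, 0.0, -1.0]]
contact_force: [-0.3, -0.6, -1.1]
grip_width: 0.326
finger_force: 37.3
```

```bash
python3 cap.py w11 .047
```

```text
expect [[322.0, 269.0], [322.0, 253.0], [322.0, 252.0]]
[136, 135, 134, 133, 135, 137, 156, 170, 170, 171, 162, 28, 27, 38, 47, 49, 48, 47, 46, 50, 48, 46, 50, 50, 49, 51, 68, 85]
tool shift cm [-17.46  -3.05  -7.15] pos [ 0.4647 -0.0066  0.1285] t 20.2 width 0.33 F 37.3
```

The bottle sits in the hand as before and is held. This time I'll carry it low and slowly, with more grip.

Emit:
apply_moves:
  moves: [0.1, -0.1, 0, 0.5, 0, 0, 0, 0.1, -0.3, -0.1, 1, 0, 0, 0, 0.1, -0.6, -0.1, 1.2, 0, 0, 0, 0.1, -1, -0.2, 1.2, 0, 0, 0, 0.1, -1.3, -0.2, 1, 0, 0, 0, 0.1, -1.5, -0.3, 0.5, 0, 0, 0, 0.1, -1.7, -0.3, 0, 0, 0, 0, 0.1, -1.7, -0.3, 0, 0, 0, 0]
  newtons: 55

```text
time_s: 21.0
tool_pos: [0.5322, -0.0572, 0.0729]
orientation: [[-0.897, 0.441, -0.002], [0.441, 0.897, 0.0], [0.001, -0.001, -1.0]]
contact_force: [-0.1, -0.2, -1.5]
grip_width: 0.33
finger_force: 45.6
```

Emit:
apply_moves:
  moves: [0.1, -1.7, -0.3, 0, 0, 0, 0, 0.1, -1.7, -0.3, 0, 0, 0, 0, 0.1, -1.7, -0.3, 0, 0, 0, 0, 0.1, -1.6, -0.3, 0, 0, 0, 0, 0.1, -1.2, -0.2, 0, 0, 0, 0, 0.1, -0.8, -0.1, 0, 0, 0, 0, 0.1, -0.4, 0, 0, 0, 0, 0, 0.1, -0.1, 0, 0, 0, 0, 0]

```text
time_s: 21.8
tool_pos: [0.6077, -0.1104, 0.0742]
orientation: [[-0.897, 0.441, -0.0], [0.441, 0.897, 0.0], [0.0, -0.0, -1.0]]
contact_force: [-0.5, 1.5, -1.6]
grip_width: 0.325
finger_force: 45.6
```

```bash
sed -i 's/^go.*/go(.608,-.111,.037)/' cap.py; python3 cap.py w12 .047
```

```text
expect [[322.0, 269.0], [322.0, 253.0], [322.0, 252.0]]
[171, 169, 171, 170, 172, 187, 204, 216, 216, 208, 203, 27, 27, 38, 47, 48, 47, 47, 46, 50, 47, 45, 49, 50, 49, 51, 60, 79]
tool shift cm [-0.07 -0.05  3.73] pos [ 0.6076 -0.1102  0.0743] t 21.9 width 0.33 F 45.6
```

Emit:
apply_moves:
  moves: [0.1, 0, 0, 0.6, 0, 0, 0, 0.1, 0, 0, 1, 0, 0, 0, 0.1, 0, 0, 1, 0, 0, 0, 0.1, 0, 0, 0.6, 0, 0, 0, 0.1, 0, 0, 0.3, 0, 0, 0, 0.1, 0, 0, 0.2, 0, 0, 0, 0.1, 0, 0, 0, 0, 0, 0, 0.1, 0, 0, 0, 0, 0, 0]

```text
time_s: 22.65
tool_pos: [0.6078, -0.1104, 0.0379]
orientation: [[-0.897, 0.441, 0.0], [0.441, 0.897, -0.0], [-0.0, 0.0, -1.0]]
contact_force: [0.1, -0.1, -0.8]
grip_width: 0.323
finger_force: 45.6
```

Emit:
apply_moves:
  moves: [0.7, 0, 0, 0, 0, 0, 0, 0.7, 0, 0, 0, 0, 0, 0, 0.7, 0, 0, 0, 0, 0, 0, 0.7, 0, 0, 0, 0, 0, 0, 0.7, 0, 0, 0, 0, 0, 0, 0.7, 0, 0, -0.5, 0, 0, 0, 0.7, 0, 0, -2, 0, 0, 0, 0.7, 0, 0, -3, 0, 0, 0]

```text
time_s: 23.45
tool_pos: [0.6068, -0.1101, 0.0919]
orientation: [[-0.897, 0.441, -0.003], [0.441, 0.897, 0.001], [0.003, -0.001, -1.0]]
contact_force: [0.7, -0.8, 0.4]
grip_width: 0.705
finger_force: 0.0
```

Emit:
apply_moves:
  moves: [0.7, 0, 0, -4, 0, 0, 0, 0.7, 0, 0, -4, 0, 0, 0, 0.7, 0, 0, -2.5, 0, 0, 0, 0.7, 0, 0, 0, 0, 0, 0, 0.7, 0, 0, 0, 0, 0, 0, 0.7, 0, 0, 0, 0, 0, 0, 0.7, 0, 0, 0, 0, 0, 0, 0.7, 0, 0, 0, 0, 0, 0]

```text
time_s: 24.25
tool_pos: [0.6074, -0.1103, 0.1966]
orientation: [[-0.897, 0.441, -0.001], [0.441, 0.897, 0.0], [0.001, -0.0, -1.0]]
contact_force: [-0.1, 1.0, 0.1]
grip_width: 0.702
finger_force: 0.0
```

Run:
```python
from h import *
look('w13',[(.608,-.111,.083),(.608,-.111,.008)])
im=cv2.imread('pics/w13_raw.png');c,s=load('w13')
m=np.zeros(im.shape[:2],np.uint8);u=wproj(c,s,(.608,-.111,.083)).astype(int);cv2.circle(m,tuple(int(v) for v in u),26,255,-1)
d=((im.max(2)<75)*255).astype(np.uint8)&m
for k in cv2.findContours(d,0,2)[0]:
    if cv2.contourArea(k)>40: print('cap',cv2.minEnclosingCircle(k),np.round(wplane(c,s,cv2.minEnclosingCircle(k)[0],.083),3))
u2=wproj(c,s,(.608,-.111,.008));m[:]=0;cv2.circle(m,tuple(int(v) for v in u2),45,255,-1);d=((im.min(2)>120)*255).astype(np.uint8)&m
k=max(cv2.findContours(d,0,2)[0],key=cv2.contourArea);print('dish',cv2.minEnclosingCircle(k))
go(.435,.136)
```

```text
[320.9 190. ]
[320.9 174. ]
cap ((320.0, 189.0), 26.000099182128906) [ 0.607 -0.111  0.083]
dish ((320.04931640625, 174.18040466308594), 27.74649429321289)
tool shift cm [2.634e+01 1.450e+01 2.000e-02] pos [ 0.6075 -0.1103  0.1968] t 24.3 width 0.7 F 0.0
```

Run:
```python
from h import *
im=cv2.imread('pics/w13_raw.png');c,s=load('w13');g=im.max(2)
m=np.zeros(g.shape,np.uint8);d=((g<75)*255).astype(np.uint8)
n,l,st,ce=cv2.connectedComponentsWithStats(d)
for q in ((320,189),):
    i=l[q[1],q[0]];print(i,st[i],ce[i])
print('row190',g[189,280:362:3]);print('col320',g[140:230:3,320])
```

```text
0 [     0      0    640    400 105940] [301.08970172 199.19542194]
row190 [ 60  61  60  60  59  58 240 188 204 198 132  72  71  74  72  73  53  51
 193 186 171 159  43  44  46  50  48  47]
col320 [ 56  54  53 241 244 244 221 215 206 210 226 225 192  44  74  76  73  72
  78  71  65  43  43  42  41  44  42  42  41  41]
```

The profiles put the small bottle's cap at about (322,191), expected (321,190), so it stands centred in the medium dish. Now the vial.

Emit:
apply_moves:
  moves: [0.6, 2, 1.1, 0, 0, 0, 0, 0.6, 3.8, 2.1, 0, 0, 0, 0, 0.6, 4, 2.2, 0, 0, 0, 0, 0.6, 4, 2.2, 0, 0, 0, 0, 0.6, 4, 2.2, 0, 0, 0, 0, 0.6, 4, 2.2, 0, 0, 0, 0, 0.6, 3, 1.7, 0, 0, 0, 0, 0.6, 1.5, 0.8, 0, 0, 0, 0]

```text
time_s: 25.1
tool_pos: [0.4341, 0.1376, 0.1976]
orientation: [[-0.898, 0.44, 0.0], [0.44, 0.898, 0.0], [-0.0, 0.001, -1.0]]
contact_force: [0.1, -0.7, 0.3]
grip_width: 0.603
finger_force: 0.0
```

Emit:
apply_moves:
  moves: [0.5, 0, 0, 2, 0, 0, 0, 0.5, 0, 0, 3, 0, 0, 0, 0.5, 0, 0, 2, 0, 0, 0, 0.5, 0, 0, 0, 0, 0, 0, 0.5, 0, 0, 0, 0, 0, 0, 0.5, 0, 0, 0, 0, 0, 0, 0.5, 0, 0, 0, 0, 0, 0, 0.5, 0, 0, 0, 0, 0, 0]

```text
time_s: 25.9
tool_pos: [0.4359, 0.1358, 0.1283]
orientation: [[-0.897, 0.441, 0.001], [0.441, 0.897, 0.0], [-0.001, 0.001, -1.0]]
contact_force: [-0.2, -0.2, 0.6]
grip_width: 0.501
finger_force: 0.0
```

```bash
cat > blob.py <<'E'
from h import *
import sys
n,x,y,z,r,th,tz=sys.argv[1],*map(float,sys.argv[2:])
look(n,[(x,y,z)]);im=cv2.imread(f'pics/{n}_raw.png');c,s=load(n);u=wproj(c,s,(x,y,z))
m=np.zeros(im.shape[:2],np.uint8);cv2.circle(m,tuple(int(v) for v in u),int(r),255,-1)
d=((im.min(2)>th)*255).astype(np.uint8)&m
k=max(cv2.findContours(d,0,2)[0],key=cv2.contourArea);e,R=cv2.minEnclosingCircle(k);print('blob',np.round(e,1),round(R,1),'mask r',r,cv2.boundingRect(k),'centroid',np.round([cv2.moments(k)[a]/cv2.moments(k)['m00'] for a in('m10','m01')],1))
q=wplane(c,s,e,z);print('world',np.round(q,4));go(q[0],q[1],tz)
E
python3 blob.py w14 .435 .136 .044 40 170 .026
python3 - <<'E'
import cv2
im=cv2.imread('pics/w14_raw.png').min(2);print(im[150:260:3,320].tolist());print(im[195,260:380:3].tolist())
E
```

```text
[321.  196.4]
blob [321.6 196. ] 8.6 mask r 40.0 (313, 188, 18, 17) centroid [321.6 196. ]
world [0.4349 0.1367 0.044 ]
tool shift cm [ 0.13  0.03 10.21] pos [0.4358 0.1358 0.1281] t 25.9 width 0.5 F 0.0
[36, 38, 38, 39, 39, 39, 39, 40, 42, 131, 164, 150, 129, 181, 182, 182, 180, 181, 176, 34, 35, 35, 34, 38, 40, 37, 39, 38, 38, 34, 34, 33, 37, 34, 44, 68, 54]
[46, 46, 52, 53, 47, 35, 37, 35, 34, 33, 35, 36, 35, 38, 39, 44, 41, 97, 183, 183, 182, 183, 181, 180, 100, 36, 40, 44, 48, 47, 39, 35, 38, 39, 35, 33, 44, 45, 47, 52]
```

Emit:
apply_moves:
  moves: [0.5, 0.1, 0, 1.5, 0, 0, 0, 0.5, 0, 0, 2.5, 0, 0, 0, 0.5, 0, 0, 2.5, 0, 0, 0, 0.5, 0, 0, 2, 0, 0, 0, 0.5, 0, 0, 1.2, 0, 0, 0, 0.5, 0, 0, 0.5, 0, 0, 0, 0.5, 0, 0, 0, 0, 0, 0, 0.5, 0, 0, 0, 0, 0, 0]
  newtons: 20

```text
time_s: 26.75
tool_pos: [0.4351, 0.1364, 0.0263]
orientation: [[-0.897, 0.441, 0.001], [0.441, 0.897, 0.0], [-0.001, 0.001, -1.0]]
contact_force: [0.2, 0.4, 0.3]
grip_width: 0.5
finger_force: 0.0
```

Emit:
apply_moves:
  moves: [0, 0, 0, 0, 0, 0, 0, 0, 0, 0, 0, 0, 0, 0, 0, 0, 0, 0, 0, 0, 0, 0, 0, 0, 0, 0, 0, 0, 0, 0, 0, 0, 0, 0, 0, 0, 0, 0, 0, 0, 0, 0, 0, 0, 0, 0, 0, 0, 0, 0, 0, 0, 0, 0, 0, 0]

```text
time_s: 27.55
tool_pos: [0.4347, 0.1363, 0.0255]
orientation: [[-0.897, 0.441, -0.0], [0.441, 0.897, -0.0], [0.0, -0.0, -1.0]]
contact_force: [0.4, 0.8, 0.3]
grip_width: 0.008
finger_force: 0.0
```

Emit:
apply_moves:
  moves: [0, 0, 0, -0.5, 0, 0, 0, 0, 0, 0, -1.5, 0, 0, 0, 0, 0, 0, -2, 0, 0, 0, 0, 0, 0, -2, 0, 0, 0, 0, 0, 0, -1, 0, 0, 0, 0, 0, 0, -0.5, 0, 0, 0, 0, 0, 0, 0, 0, 0, 0, 0, 0, 0, 0, 0, 0, 0]

```text
time_s: 28.35
tool_pos: [0.4344, 0.1362, 0.0999]
orientation: [[-0.897, 0.441, -0.001], [0.441, 0.897, -0.0], [0.001, -0.001, -1.0]]
contact_force: [-0.6, 0.6, -0.6]
grip_width: 0.002
finger_force: 0.0
```

Run:
```python
from h import *
go(.595,-.313,.15);look('w15',[]);c,s=load('w15');R=s['orientation']
print([np.round(wproj(c,s,s['tool_pos']+R@[dx,0,-.018])).tolist() for dx in (-.01,0,.01)])
g=cv2.imread('pics/w15_raw.png').min(2);print(g[195:270:3,321].tolist())
```

```text
tool shift cm [-34.22 -33.23  -5.02] pos [0.4344 0.1362 0.0999] t 28.4 width 0.0 F 0.0
[[321.0, 260.0], [321.0, 246.0], [322.0, 231.0]]
[107, 162, 180, 182, 182, 181, 180, 179, 36, 35, 36, 36, 39, 39, 38, 31, 30, 29, 28, 29, 30, 27, 28, 27, 29]
```

The jaws shut fully and missed: the vial was squeezed out toward +x and appears to be still upright. The earlier widths fit this. Grip chords of 53 mm on the 62 mm bottle and 32 mm on the 44 mm bottle both put the pad edge about 15 mm off the axis. So the pads sit displaced along tool x from where I assumed. I'll measure the fingertips in the wrist picture.

Run:
```python
from h import *
c,s=load('w15');R=s['orientation'];im=cv2.imread('pics/w15_raw.png')
P=lambda x,y,z: np.round(wproj(c,s,s['tool_pos']+R@[x,y,z]),0).tolist()
for x in (.0075,0,-.0075,-.0155,-.023,-.03): print(x,P(x,.008,.014),P(x,.008,-.005),P(x,.016,.014))
g=im.mean(2)
for col in (306,312,318,325,331,337): print(col,g[200:300:4,col].astype(int).tolist())
# vial now
d=((im.min(2)>150)*255).astype(np.uint8);d[:, :260]=0;d[:,385:]=0;d[235:]=0
for k in cv2.findContours(d,0,2)[0]:
    if cv2.contourArea(k)>60:
        e,r=cv2.minEnclosingCircle(k);print(np.round(e,1),round(r,1),cv2.boundingRect(k),np.round(wplane(c,s,e,.044),4))
```

```text
0.0075 [333.0, 216.0] [334.0, 227.0] [344.0, 216.0]
0 [333.0, 226.0] [334.0, 237.0] [344.0, 226.0]
-0.0075 [332.0, 236.0] [333.0, 247.0] [343.0, 236.0]
-0.0155 [332.0, 246.0] [333.0, 258.0] [343.0, 246.0]
-0.023 [332.0, 255.0] [333.0, 267.0] [343.0, 255.0]
-0.03 [332.0, 263.0] [333.0, 276.0] [343.0, 263.0]
306 [37, 44, 40, 38, 39, 40, 38, 34, 36, 33, 97, 103, 103, 103, 104, 103, 104, 103, 103, 103, 50, 33, 33, 33, 33]
312 [123, 147, 163, 109, 37, 40, 38, 38, 42, 54, 104, 102, 103, 103, 102, 102, 104, 103, 104, 104, 55, 33, 35, 32, 33]
318 [187, 193, 187, 187, 171, 40, 36, 36, 44, 50, 60, 60, 56, 43, 42, 41, 29, 25, 27, 27, 25, 27, 25, 28, 27]
325 [187, 188, 189, 185, 185, 36, 37, 35, 37, 58, 104, 103, 104, 104, 103, 103, 103, 104, 103, 100, 85, 86, 82, 68, 63]
331 [126, 174, 186, 166, 39, 40, 40, 38, 37, 54, 103, 103, 103, 103, 102, 104, 103, 103, 103, 103, 53, 34, 37, 33, 32]
337 [35, 36, 36, 36, 39, 39, 39, 40, 38, 33, 91, 104, 102, 103, 103, 103, 103, 104, 103, 104, 51, 34, 33, 29, 31]
[322.3 207.1] 10.5 (312, 197, 21, 21) [0.4346 0.137  0.044 ]
[322. 195.] 9.2 (313, 189, 19, 9) [0.4249 0.1414 0.044 ]
[337.   84.5] 54.5 (289, 57, 96, 59) [0.349  0.1917 0.044 ]
[322.  51.] 80.3 (260, 0, 125, 103) [0.3195 0.1931 0.044 ]
```

The vial has not moved (0.4346, 0.137), so the jaws never touched it. The tip edge at row 238 and the apparent finger gap (156 px for 93 mm) both suggest the fingers end well above the stated tip. That would also explain gripping the shoulders of both bottles. I'll measure the true tip depth.

Run:
```python
from h import *
for n,w in (('w1',.999),('w5',.75),('w14',.501)):
    g=cv2.imread(f'pics/{n}_raw.png').mean(2)
    for r in (236,240,246): print(n,r,g[r,230:290:2].astype(int).tolist(),g[r,352:412:2].astype(int).tolist())
c,s=load('w15');R=s['orientation']
for z in (.014,0,-.01,-.02,-.03,-.04):
    print(z,[np.round(wproj(c,s,s['tool_pos']+R@np.array([.0075,y,z])),1).tolist() for y in (.0465,.035,.0233)])
```

```text
w1 236 [69, 76, 88, 95, 96, 80, 44, 35, 36, 45, 51, 47, 45, 45, 48, 45, 45, 49, 50, 50, 49, 51, 50, 52, 52, 49, 54, 59, 57, 52] [36, 37, 35, 37, 37, 40, 40, 38, 37, 38, 40, 38, 37, 37, 36, 35, 72, 97, 171, 179, 181, 181, 53, 35, 44, 86, 91, 88, 57, 46]
w1 240 [104, 102, 103, 103, 99, 64, 27, 43, 36, 36, 36, 38, 47, 47, 47, 49, 48, 49, 50, 51, 49, 50, 52, 56, 59, 59, 67, 69, 57, 49] [36, 36, 37, 35, 36, 37, 37, 37, 38, 36, 36, 35, 37, 79, 105, 135, 181, 179, 179, 178, 153, 34, 36, 31, 26, 77, 101, 103, 104, 103]
w1 246 [103, 104, 103, 78, 30, 21, 24, 45, 35, 37, 36, 36, 42, 48, 46, 47, 50, 52, 56, 55, 50, 51, 51, 49, 49, 52, 62, 67, 59, 54] [39, 51, 50, 48, 33, 36, 37, 38, 36, 37, 34, 35, 36, 37, 38, 36, 35, 35, 38, 37, 35, 35, 34, 28, 24, 23, 25, 84, 104, 104]
w5 236 [50, 47, 49, 48, 49, 49, 50, 51, 51, 51, 49, 48, 80, 82, 82, 56, 51, 51, 52, 54, 52, 53, 55, 55, 53, 50, 51, 51, 48, 48] [36, 34, 73, 96, 158, 177, 181, 184, 185, 185, 186, 185, 185, 182, 138, 114, 108, 107, 121, 152, 94, 40, 34, 37, 35, 32, 37, 42, 40, 36]
w5 240 [50, 49, 49, 48, 48, 63, 77, 94, 105, 104, 103, 103, 104,
[... 885 characters left out ...]
1, 98, 103, 104, 103, 105, 104, 103, 83, 59, 40, 37, 38, 40, 39, 38, 40, 38, 41, 38, 38, 40, 39, 40, 40]
w14 246 [53, 53, 52, 52, 52, 52, 52, 51, 52, 52, 52, 50, 89, 103, 104, 103, 104, 103, 104, 104, 104, 104, 103, 89, 26, 22, 37, 46, 44, 45] [37, 37, 39, 41, 27, 25, 45, 96, 103, 103, 104, 102, 103, 105, 104, 104, 104, 104, 55, 36, 38, 36, 36, 39, 38, 37, 40, 40, 44, 43]
0.014 [[386.2, 216.1], [370.5, 216.2], [354.2, 216.3]]
0 [[390.2, 223.4], [373.6, 223.5], [356.3, 223.7]]
-0.01 [[393.4, 229.1], [376.0, 229.3], [358.0, 229.5]]
-0.02 [[396.8, 235.4], [378.7, 235.7], [359.8, 235.9]]
-0.03 [[400.6, 242.2], [381.6, 242.6], [361.8, 242.9]]
-0.04 [[404.7, 249.8], [384.8, 250.3], [364.0, 250.7]]
```

Row and scale agree: the fingertips are at about tool z = −20 mm, not +14 mm. The jaws really end 34 mm higher than described, so TCP z must be about h − 0.039. I'll go for the vial again, lowering carefully while watching the force.

Emit:
apply_moves:
  moves: [0.5, 0, 0, 0, 0, 0, 0, 0.5, 0, 0, 0, 0, 0, 0, 0.5, 0, 0, 0, 0, 0, 0, 0.5, 0, 0, 1.5, 0, 0, 0, 0.5, 0, 0, 2.5, 0, 0, 0, 0.5, 0, 0, 2.5, 0, 0, 0, 0.5, 0, 0, 1.8, 0, 0, 0, 0.5, 0, 0, 0.2, 0, 0, 0]

```text
time_s: 29.2
tool_pos: [0.433, 0.1358, 0.0124]
orientation: [[-0.897, 0.441, -0.004], [0.441, 0.897, -0.001], [0.003, -0.003, -1.0]]
contact_force: [0.3, 0.1, 1.7]
grip_width: 0.498
finger_force: 0.0
```

Emit:
apply_moves:
  moves: [0.5, 0, 0, 0.3, 0, 0, 0, 0.5, 0, 0, 0.2, 0, 0, 0, 0.5, 0, 0, 0.1, 0, 0, 0, 0.5, 0, 0, 0.1, 0, 0, 0, 0.5, 0, 0, 0, 0, 0, 0, 0.5, 0, 0, 0, 0, 0, 0, 0.5, 0, 0, 0, 0, 0, 0, 0.5, 0, 0, 0, 0, 0, 0]

```text
time_s: 30.0
tool_pos: [0.4347, 0.1362, 0.0086]
orientation: [[-0.897, 0.441, 0.0], [0.441, 0.897, 0.0], [-0.0, 0.0, -1.0]]
contact_force: [-0.2, 0.8, 0.2]
grip_width: 0.502
finger_force: 0.0
```

There is no contact although the stated tips would already be below the bench, so the shorter reach is confirmed. I'll go on down to −8 mm and grip.

Emit:
apply_moves:
  moves: [0.5, 0, 0, 0.4, 0, 0, 0, 0.5, 0, 0, 0.4, 0, 0, 0, 0.5, 0, 0, 0.4, 0, 0, 0, 0.5, 0, 0, 0.3, 0, 0, 0, 0.5, 0, 0, 0.15, 0, 0, 0, 0.5, 0, 0, 0, 0, 0, 0, 0.5, 0, 0, 0, 0, 0, 0, 0.5, 0, 0, 0, 0, 0, 0]

```text
time_s: 30.8
tool_pos: [0.4348, 0.1363, -0.0078]
orientation: [[-0.897, 0.441, 0.0], [0.441, 0.897, 0.0], [-0.0, 0.0, -1.0]]
contact_force: [-0.7, 0.3, 0.8]
grip_width: 0.501
finger_force: 0.0
```

Emit:
apply_moves:
  moves: [0.1, 0, 0, 0, 0, 0, 0, 0.1, 0, 0, 0, 0, 0, 0, 0.1, 0, 0, 0, 0, 0, 0, 0.1, 0, 0, 0, 0, 0, 0, 0.1, 0, 0, 0, 0, 0, 0, 0.1, 0, 0, 0, 0, 0, 0, 0.1, 0, 0, 0, 0, 0, 0, 0.1, 0, 0, 0, 0, 0, 0]
  newtons: 12

```text
time_s: 31.6
tool_pos: [0.4347, 0.1363, -0.0079]
orientation: [[-0.897, 0.441, 0.0], [0.441, 0.897, 0.0], [-0.0, 0.0, -1.0]]
contact_force: [0.4, 0.7, 0.8]
grip_width: 0.245
finger_force: 12.0
```

The width of 0.245 is 22.8 mm, so this is a proper grip on the vial. I'll carry it to the small dish.

Emit:
apply_moves:
  moves: [0.1, 0, 0, -0.5, 0, 0, 0, 0.1, 0, 0, -1.5, 0, 0, 0, 0.1, 0, 0, -3, 0, 0, 0, 0.1, 0, 0, -3, 0, 0, 0, 0.1, -0.5, -0.5, -3, 0, 0, 0, 0.1, -1.2, -1.2, -2, 0, 0, 0, 0.1, -2, -2, -1, 0, 0, 0, 0.1, -2.5, -2.5, 0, 0, 0, 0]

```text
time_s: 32.4
tool_pos: [0.4638, 0.0529, 0.1354]
orientation: [[-0.898, 0.44, 0.004], [0.44, 0.898, 0.0], [-0.003, 0.002, -1.0]]
contact_force: [1.2, 0.6, -0.2]
grip_width: 0.243
finger_force: 12.0
```

Emit:
apply_moves:
  moves: [0.1, -2.8, -2.7, 0, 0, 0, 0, 0.1, -2.8, -2.7, 0, 0, 0, 0, 0.1, -2.8, -2.7, 0, 0, 0, 0, 0.1, -2.8, -2.7, 0, 0, 0, 0, 0.1, -2.8, -2.7, 0, 0, 0, 0, 0.1, -2.8, -2.7, 0, 0, 0, 0, 0.1, -2.8, -2.7, 0, 0, 0, 0, 0.1, -2.8, -2.7, 0, 0, 0, 0]

```text
time_s: 33.2
tool_pos: [0.5691, -0.2411, 0.1335]
orientation: [[-0.897, 0.441, 0.001], [0.441, 0.897, -0.0], [-0.001, 0.0, -1.0]]
contact_force: [1.2, 0.7, -0.4]
grip_width: 0.246
finger_force: 12.0
```

Emit:
apply_moves:
  moves: [0.1, -2.5, -2.5, 0, 0, 0, 0, 0.1, -1.5, -1.5, 0, 0, 0, 0, 0.1, 0, 0, 0, 0, 0, 0, 0.1, 0, 0, 0, 0, 0, 0, 0.1, 0, 0, 0, 0, 0, 0, 0.1, 0, 0, 0, 0, 0, 0, 0.1, 0, 0, 0, 0, 0, 0, 0.1, 0, 0, 0, 0, 0, 0]

```text
time_s: 34.0
tool_pos: [0.587, -0.2925, 0.1323]
orientation: [[-0.898, 0.441, 0.0], [0.441, 0.898, -0.0], [-0.0, 0.0, -1.0]]
contact_force: [-0.2, 0.1, 0.6]
grip_width: 0.245
finger_force: 12.0
```

```bash
python3 blob.py w16 .595 -.313 .008 45 130 -.0045
python3 - <<'E'
from h import *
go(.595,-.313,-.0045)
E
```

```text
[307.3 200.9]
blob [306.7 201.2] 23.2 mask r 45.0 (284, 179, 46, 45) centroid [306.7 201.1]
world [ 0.595  -0.3138  0.008 ]
tool shift cm [-1.65 -1.55 13.67] pos [ 0.587  -0.2926  0.1322] t 34.0 width 0.24 F 12.0
tool shift cm [-1.62 -1.48 13.67] pos [ 0.587  -0.2926  0.1322] t 34.0 width 0.24 F 12.0
```

Emit:
apply_moves:
  moves: [0.1, -0.8, -0.8, 0, 0, 0, 0, 0.1, -0.85, -0.7, 1, 0, 0, 0, 0.1, 0, 0, 3, 0, 0, 0, 0.1, 0, 0, 3, 0, 0, 0, 0.1, 0, 0, 3, 0, 0, 0, 0.1, 0, 0, 2, 0, 0, 0, 0.1, 0, 0, 1, 0, 0, 0, 0.1, 0, 0, 0.4, 0, 0, 0]

```text
time_s: 34.85
tool_pos: [0.5948, -0.314, -0.0034]
orientation: [[-0.897, 0.441, -0.001], [0.441, 0.897, 0.001], [0.002, 0.0, -1.0]]
contact_force: [0.7, -0.8, 0.0]
grip_width: 0.245
finger_force: 12.0
```

Emit:
apply_moves:
  moves: [0.1, 0, 0, 0.2, 0, 0, 0, 0.1, 0, 0, 0, 0, 0, 0, 0.1, 0, 0, 0, 0, 0, 0, 0.1, 0, 0, 0, 0, 0, 0, 0.1, 0, 0, 0, 0, 0, 0, 0.1, 0, 0, 0, 0, 0, 0, 0.1, 0, 0, 0, 0, 0, 0, 0.1, 0, 0, 0, 0, 0, 0]

```text
time_s: 35.65
tool_pos: [0.5952, -0.3137, -0.0039]
orientation: [[-0.897, 0.441, 0.0], [0.441, 0.897, -0.0], [-0.0, -0.0, -1.0]]
contact_force: [0.8, 0.8, -0.1]
grip_width: 0.242
finger_force: 12.0
```

Emit:
apply_moves:
  moves: [0.1, 0, 0, 0.08, 0, 0, 0, 0.1, 0, 0, 0, 0, 0, 0, 0.55, 0, 0, 0, 0, 0, 0, 0.55, 0, 0, 0, 0, 0, 0, 0.55, 0, 0, 0, 0, 0, 0, 0.55, 0, 0, 0, 0, 0, 0, 0.55, 0, 0, -0.5, 0, 0, 0, 0.55, 0, 0, -2, 0, 0, 0]

```text
time_s: 36.45
tool_pos: [0.5942, -0.3131, 0.0187]
orientation: [[-0.897, 0.441, -0.003], [0.441, 0.897, 0.002], [0.003, 0.0, -1.0]]
contact_force: [-0.4, -0.2, 0.8]
grip_width: 0.547
finger_force: 0.0
```

Emit:
apply_moves:
  moves: [0.55, 0, 0, -4, 0, 0, 0, 0.55, 0, 0, -4, 0, 0, 0, 0.55, 0, 0, -4, 0, 0, 0, 0.55, 0, 0, -1, 0, 0, 0, 0.55, 0, 0, 0, 0, 0, 0, 0.55, 0, 0, 0, 0, 0, 0, 0.55, 0, 0, 0, 0, 0, 0, 0.55, 0, 0, 0, 0, 0, 0]

```text
time_s: 37.25
tool_pos: [0.5947, -0.3134, 0.1486]
orientation: [[-0.897, 0.441, -0.002], [0.441, 0.897, 0.001], [0.002, 0.0, -1.0]]
contact_force: [-0.5, 0.3, 0.4]
grip_width: 0.548
finger_force: 0.0
```

```bash
python3 blob.py w17 .595 -.3138 .008 45 110 0
python3 - <<'E'
from h import *
c,s=load('w17');g=cv2.imread('pics/w17_raw.png').min(2);u=wproj(c,s,(.595,-.3138,.047));print(u,wproj(c,s,(.595,-.3138,.003)))
print(g[150:250:2,int(u[0])].tolist());print(g[int(u[1]),280:362:2].tolist())
go(.4885,.3625,.15)
E
```

```text
[321.  183.1]
blob [321.1 183.7] 23.0 mask r 45.0 (299, 161, 46, 45) centroid [321.1 183.2]
world [ 0.5956 -0.314   0.008 ]
tool shift cm [-1.200e-01 -1.000e-02  1.489e+01] pos [ 0.5948 -0.3135  0.1489] t 37.3 width 0.55 F 0.0
[321.03801538 192.85124448] [321.01810111 181.9986678 ]
[54, 56, 60, 61, 59, 62, 212, 243, 244, 244, 244, 244, 224, 199, 225, 226, 150, 227, 244, 244, 244, 244, 244, 244, 244, 244, 224, 243, 67, 46, 44, 44, 41, 41, 41, 42, 43, 42, 39, 40, 42, 41, 40, 41, 40, 40, 42, 42, 42, 41]
[54, 57, 57, 56, 56, 56, 56, 57, 59, 59, 124, 243, 188, 244, 244, 227, 238, 244, 244, 244, 244, 244, 244, 244, 244, 181, 222, 221, 222, 174, 244, 89, 65, 67, 60, 57, 66, 68, 61, 57, 44]
tool shift cm [ 3.936e+01  5.598e+01 -3.000e-02] pos [ 0.5948 -0.3135  0.1489] t 37.3 width 0.55 F 0.0
```

The vial's cap is on the expected spot at (321,193), centred in the small dish. Now the crucible.

Emit:
apply_moves:
  moves: [0.7, 1.4, 2, 0, 0, 0, 0, 0.7, 2.6, 3.7, 0, 0, 0, 0, 0.7, 2.6, 3.7, 0, 0, 0, 0, 0.7, 2.6, 3.7, 0, 0, 0, 0, 0.7, 2.6, 3.7, 0, 0, 0, 0, 0.7, 2.6, 3.7, 0, 0, 0, 0, 0.7, 2.6, 3.7, 0, 0, 0, 0, 0.7, 2.6, 3.7, 0, 0, 0, 0]

```text
time_s: 38.1
tool_pos: [0.5416, 0.0248, 0.1499]
orientation: [[-0.897, 0.441, -0.0], [0.441, 0.897, 0.0], [0.0, -0.0, -1.0]]
contact_force: [0.6, -1.5, 0.4]
grip_width: 0.698
finger_force: 0.0
```

Emit:
apply_moves:
  moves: [0.7, 2.6, 3.7, 0, 0, 0, 0, 0.7, 2.6, 3.7, 0, 0, 0, 0, 0.7, 2.6, 3.7, 0, 0, 0, 0, 0.7, 2.6, 3.7, 0, 0, 0, 0, 0.7, 2.6, 3.7, 0, 0, 0, 0, 0.7, 2.6, 3.7, 0, 0, 0, 0, 0.7, 2.6, 3.7, 0, 0, 0, 0, 0.7, 1.4, 2, 0, 0, 0, 0]

```text
time_s: 38.9
tool_pos: [0.4883, 0.3628, 0.1496]
orientation: [[-0.898, 0.439, -0.001], [0.439, 0.898, -0.0], [0.001, -0.0, -1.0]]
contact_force: [-0.4, -0.5, 0.2]
grip_width: 0.7
finger_force: 0.0
```

Emit:
apply_moves:
  moves: [0.7, 0, 0, 0, 0, 0, 0, 0.7, 0, 0, 0, 0, 0, 0, 0.7, 0, 0, 0, 0, 0, 0, 0.7, 0, 0, 0, 0, 0, 0, 0.7, 0, 0, 0, 0, 0, 0, 0.7, 0, 0, 0, 0, 0, 0, 0.7, 0, 0, 0, 0, 0, 0, 0.7, 0, 0, 0, 0, 0, 0]

```text
time_s: 39.7
tool_pos: [0.4895, 0.3599, 0.1503]
orientation: [[-0.897, 0.441, 0.0], [0.441, 0.897, -0.0], [-0.0, 0.0, -1.0]]
contact_force: [-0.4, 0.5, -0.1]
grip_width: 0.702
finger_force: 0.0
```

```bash
python3 blob.py w18 .4885 .3625 .028 32 110 -.014
python3 - <<'E'
from h import *
c,s=load('w18');g=cv2.imread('pics/w18_raw.png').min(2)
u=wproj(c,s,(.4885,.3625,.028)).astype(int);print(g[u[1]-40:u[1]+40:2,u[0]].tolist());print(g[u[1],u[0]-60:u[0]+90:3].tolist())
R=s['orientation'];print(wproj(c,s,np.array([.4885,.3625,.004])+R@[0,.055,0]),wproj(c,s,np.array([.4885,.3625,.004])-R@[0,.055,0]))
E
```

```text
[323.1 184.9]
blob [321.6 184.3] 19.6 mask r 32.0 (303, 166, 39, 37) centroid [321.6 184.1]
world [0.4873 0.3614 0.028 ]
tool shift cm [ 0.27  0.03 16.43] pos [0.4895 0.3599 0.1503] t 39.8 width 0.7 F 0.0
[36, 39, 37, 37, 35, 35, 36, 37, 34, 37, 41, 168, 178, 193, 195, 195, 195, 194, 194, 192, 192, 193, 176, 133, 133, 133, 133, 134, 163, 172, 48, 41, 40, 40, 39, 41, 37, 37, 35, 36]
[35, 34, 37, 35, 34, 34, 35, 35, 35, 36, 36, 35, 37, 99, 164, 118, 122, 189, 195, 194, 192, 191, 187, 122, 120, 159, 131, 34, 37, 37, 43, 42, 36, 38, 35, 34, 36, 39, 36, 38, 41, 39, 34, 34, 36, 54, 111, 220, 231, 232]
[371.53452375 179.6244613 ] [274.22654538 179.57374792]
```

Emit:
apply_moves:
  moves: [0.7, 0.3, 0, 2, 0, 0, 0, 0.7, 0, 0, 3, 0, 0, 0, 0.7, 0, 0, 3, 0, 0, 0, 0.7, 0, 0, 3, 0, 0, 0, 0.7, 0, 0, 2.5, 0, 0, 0, 0.7, 0, 0, 1.2, 0, 0, 0, 0.7, 0, 0, 0.5, 0, 0, 0, 0.7, 0, 0, 0.3, 0, 0, 0]
  newtons: 10

```text
time_s: 40.55
tool_pos: [0.4872, 0.3616, -0.0042]
orientation: [[-0.897, 0.441, 0.001], [0.441, 0.897, 0.0], [-0.0, 0.001, -1.0]]
contact_force: [-0.6, -0.6, 0.0]
grip_width: 0.697
finger_force: 0.0
```

Emit:
apply_moves:
  moves: [0.7, 0, 0, 0.6, 0, 0, 0, 0.7, 0, 0, 0.3, 0, 0, 0, 0.3, 0, 0, 0, 0, 0, 0, 0.3, 0, 0, 0, 0, 0, 0, 0.3, 0, 0, 0, 0, 0, 0, 0.3, 0, 0, 0, 0, 0, 0, 0.3, 0, 0, 0, 0, 0, 0, 0.3, 0, 0, 0, 0, 0, 0]

```text
time_s: 41.35
tool_pos: [0.487, 0.3614, -0.0135]
orientation: [[-0.897, 0.441, 0.0], [0.441, 0.897, 0.0], [-0.0, 0.0, -1.0]]
contact_force: [0.0, 0.6, 2.1]
grip_width: 0.418
finger_force: 10.0
```

Emit:
apply_moves:
  moves: [0.3, 0, 0, -0.3, 0, 0, 0, 0.3, 0, 0, -0.7, 0, 0, 0, 0.3, 0, 0, -1.5, 0, 0, 0, 0.3, 0, 0, -2, 0, 0, 0, 0.3, 0, 0, -2.5, 0, 0, 0, 0.3, 0, 0, -2.5, 0, 0, 0, 0.3, 0, 0, -1.5, 0, 0, 0, 0.3, 0, 0, -1, 0, 0, 0]

```text
time_s: 42.15
tool_pos: [0.4871, 0.3616, 0.1083]
orientation: [[-0.897, 0.441, 0.002], [0.441, 0.897, 0.001], [-0.001, 0.002, -1.0]]
contact_force: [-0.2, 0.1, -0.7]
grip_width: 0.415
finger_force: 10.0
```

Run:
```python
from h import *
look('w19',[]);c,s=load('w19');R=s['orientation'];g=cv2.imread('pics/w19_raw.png').min(2)
print([np.round(wproj(c,s,s['tool_pos']+R@[dx,0,-.0415])).tolist() for dx in (-.02,0,.02)])
print(g[180:300:3,321].tolist());print(g[255,270:375:3].tolist())
go(.444,-.121,.12)
```

```text
[[322.0, 294.0], [322.0, 264.0], [322.0, 231.0]]
[36, 36, 37, 38, 37, 35, 38, 35, 36, 42, 41, 56, 39, 37, 40, 92, 94, 116, 188, 189, 190, 189, 189, 190, 186, 189, 190, 177, 133, 132, 132, 131, 132, 132, 132, 133, 132, 172, 174, 45]
[100, 100, 100, 100, 34, 78, 187, 151, 116, 118, 120, 121, 148, 188, 190, 190, 189, 189, 187, 186, 186, 187, 123, 120, 121, 118, 132, 189, 218, 70, 53, 99, 100, 100, 100]
tool shift cm [-17.4  -45.23  -1.17] pos [0.4874 0.3617 0.1091] t 42.2 width 0.42 F 10.0
```

The crucible is held level, with the rim at rows 232–294 as predicted. I'll carry it to the tile.

Emit:
apply_moves:
  moves: [0.3, -0.3, -0.8, -1, 0, 0, 0, 0.3, -0.8, -2, 0, 0, 0, 0, 0.3, -1.2, -3.1, 0, 0, 0, 0, 0.3, -1.3, -3.5, 0, 0, 0, 0, 0.3, -1.3, -3.5, 0, 0, 0, 0, 0.3, -1.3, -3.5, 0, 0, 0, 0, 0.3, -1.3, -3.5, 0, 0, 0, 0, 0.3, -1.3, -3.5, 0, 0, 0, 0]

```text
time_s: 43.0
tool_pos: [0.4616, 0.1107, 0.1156]
orientation: [[-0.898, 0.441, -0.001], [0.441, 0.898, -0.0], [0.001, -0.001, -1.0]]
contact_force: [0.6, -0.4, 0.3]
grip_width: 0.416
finger_force: 10.0
```

Emit:
apply_moves:
  moves: [0.3, -1.3, -3.5, 0, 0, 0, 0, 0.3, -1.3, -3.5, 0, 0, 0, 0, 0.3, -1.3, -3.5, 0, 0, 0, 0, 0.3, -1.3, -3.3, 0, 0, 0, 0, 0.3, -1.2, -3, 0, 0, 0, 0, 0.3, -0.6, -1.5, 0, 0, 0, 0, 0.3, 0, 0, 0, 0, 0, 0, 0.3, 0, 0, 0, 0, 0, 0]

```text
time_s: 43.8
tool_pos: [0.4442, -0.0826, 0.1158]
orientation: [[-0.897, 0.442, -0.001], [0.442, 0.897, 0.0], [0.001, -0.0, -1.0]]
contact_force: [0.1, -0.0, 0.2]
grip_width: 0.421
finger_force: 10.0
```

Run:
```python
from h import *
look('w20',[]);c,s=load('w20');im=cv2.imread('pics/w20_raw.png').min(2)
u=wproj(c,s,(.444,-.121,.008));print(u)
m=np.zeros(im.shape,np.uint8);cv2.circle(m,tuple(int(v) for v in u),75,255,-1);m[234:]=0;d=((im>170)*255).astype(np.uint8)&m
k=max(cv2.findContours(d,0,2)[0],key=cv2.contourArea);print(cv2.boundingRect(k),np.round(cv2.boxPoints(cv2.minAreaRect(k))).tolist(),[np.round(wplane(c,s,p,.008)[:2],3).tolist() for p in cv2.boxPoints(cv2.minAreaRect(k))])
go(.444,-.121,-.004)
```

```text
[287.51176527 206.50013342]
(253, 171, 71, 63) [[253.0, 171.0], [323.0, 171.0], [323.0, 233.0], [253.0, 233.0]] [[0.395, -0.135], [0.427, -0.072], [0.486, -0.101], [0.454, -0.169]]
tool shift cm [-1.69 -3.5  11.99] pos [ 0.4444 -0.0822  0.1159] t 43.9 width 0.42 F 10.0
```

The tile's front edge gives a centre of (0.443, −0.119), which agrees with the first estimate. I'll lower the crucible.

Emit:
apply_moves:
  moves: [0.3, -0.6, -1.2, 0, 0, 0, 0, 0.3, -0.7, -1.4, 0.5, 0, 0, 0, 0.3, -0.4, -0.8, 2, 0, 0, 0, 0.3, 0, 0, 3, 0, 0, 0, 0.3, 0, 0, 3, 0, 0, 0, 0.3, 0, 0, 2, 0, 0, 0, 0.3, 0, 0, 1, 0, 0, 0, 0.3, 0, 0, 0.3, 0, 0, 0]

```text
time_s: 44.65
tool_pos: [0.4446, -0.1204, -0.0025]
orientation: [[-0.898, 0.441, -0.001], [0.441, 0.898, 0.0], [0.001, -0.0, -1.0]]
contact_force: [0.2, -0.4, -0.4]
grip_width: 0.42
finger_force: 10.0
```

Emit:
apply_moves:
  moves: [0.3, 0, 0, 0.15, 0, 0, 0, 0.3, 0, 0, 0, 0, 0, 0, 0.3, 0, 0, 0, 0, 0, 0, 0.3, 0, 0, 0, 0, 0, 0, 0.3, 0, 0, 0, 0, 0, 0, 0.3, 0, 0, 0, 0, 0, 0, 0.3, 0, 0, 0, 0, 0, 0, 0.3, 0, 0, 0, 0, 0, 0]

```text
time_s: 45.45
tool_pos: [0.4449, -0.1206, -0.0032]
orientation: [[-0.897, 0.441, 0.0], [0.441, 0.897, -0.0], [-0.0, 0.0, -1.0]]
contact_force: [-0.8, -0.1, -0.0]
grip_width: 0.422
finger_force: 10.0
```

Emit:
apply_moves:
  moves: [0.3, 0, 0, 0.1, 0, 0, 0, 0.3, 0, 0, 0.1, 0, 0, 0, 0.3, 0, 0, 0, 0, 0, 0, 0.3, 0, 0, 0, 0, 0, 0, 0.75, 0, 0, 0, 0, 0, 0, 0.75, 0, 0, 0, 0, 0, 0, 0.75, 0, 0, 0, 0, 0, 0, 0.75, 0, 0, 0, 0, 0, 0]

```text
time_s: 46.25
tool_pos: [0.4449, -0.1206, -0.0052]
orientation: [[-0.897, 0.441, 0.0], [0.441, 0.897, -0.0], [-0.0, 0.0, -1.0]]
contact_force: [0.0, -0.0, 0.4]
grip_width: 0.71
finger_force: 0.0
```

Emit:
apply_moves:
  moves: [0.75, 0, 0, -0.5, 0, 0, 0, 0.75, 0, 0, -2, 0, 0, 0, 0.75, 0, 0, -4, 0, 0, 0, 0.75, 0, 0, -4, 0, 0, 0, 0.75, 0, 0, -4, 0, 0, 0, 0.75, 0, 0, -4, 0, 0, 0, 0.75, 0, 0, -4, 0, 0, 0, 0.75, 0, 0, -2, 0, 0, 0]

```text
time_s: 47.05
tool_pos: [0.4453, -0.1207, 0.2439]
orientation: [[-0.897, 0.441, 0.004], [0.441, 0.897, -0.001], [-0.004, 0.001, -1.0]]
contact_force: [-0.2, -0.2, -0.7]
grip_width: 0.751
finger_force: 0.0
```

Emit:
apply_moves:
  moves: [0.75, 3, 1.5, 0, 0, 0, 0, 0.75, 4, 2, 0, 0, 0, 0, 0.75, 4, 2, 0, 0, 0, 0, 0.75, 2, 1, 0, 0, 0, 0, 0.75, 0, 0, 0, 0, 0, 0, 0.75, 0, 0, 0, 0, 0, 0, 0.75, 0, 0, 0, 0, 0, 0, 0.75, 0, 0, 0, 0, 0, 0]

```text
time_s: 47.85
tool_pos: [0.3572, -0.0055, 0.2396]
orientation: [[-0.897, 0.442, -0.001], [0.442, 0.897, -0.0], [0.001, -0.0, -1.0]]
contact_force: [0.1, -0.4, 0.0]
grip_width: 0.756
finger_force: 0.0
```

Run:
```python
from h import *
look('w21',[]);c,s=load('w21');im=cv2.imread('pics/w21_raw.png');g=im.min(2)
print(np.round(s['tool_pos'],3))
for n,x,y,z in [('Lcap',.446,-.301,.116),('Ldish',.446,-.301,.008),('Scap',.608,-.111,.083),('Sdish',.608,-.111,.008),('vcap',.595,-.314,.047),('vdish',.595,-.314,.008),('cruc rim',.444,-.1205,.036),('cruc foot',.444,-.1205,.009),('tin',.591,.148,.053),('timer',.37,.028,.021)]:
    u=wproj(c,s,(x,y,z));print(n,np.round(u,1))
    if 0<u[0]<640 and 20<u[1]<380 and n in('Lcap','Scap','vcap','cruc rim','timer','tin'):
        a,b=int(u[0]),int(u[1]);print('  row',g[b,max(0,a-39):a+40:3].tolist());print('  col',g[max(0,b-39):b+40:3,a].tolist())
```

```text
[ 0.357 -0.006  0.24 ]
Lcap [166.9 327.2]
  row [45, 47, 44, 44, 44, 44, 44, 43, 44, 44, 45, 44, 43, 44, 44, 44, 43, 44, 43, 28, 42, 80, 44, 58, 77, 78, 80]
  col [29, 31, 29, 29, 28, 29, 29, 40, 41, 42, 43, 43, 44, 44, 45, 44, 43, 44, 44, 46, 44, 45, 45, 44, 45, 45, 43]
Ldish [191.3 288.4]
Scap [331.6 352.2]
  row [50, 51, 49, 49, 52, 53, 50, 49, 51, 49, 51, 56, 63, 63, 63, 63, 48, 48, 47, 116, 184, 216, 62, 46, 46, 45, 47]
  col [75, 78, 101, 106, 115, 117, 114, 103, 149, 144, 30, 34, 65, 63, 63, 50, 54, 117, 50, 51, 50, 48, 50, 61, 29, 32, 30]
Sdish [330.4 322.1]
vcap [227.5 362.8]
  row [44, 43, 38, 27, 26, 28, 26, 28, 26, 27, 27, 27, 78, 87, 190, 103, 50, 50, 47, 48, 47, 45, 47, 46, 47, 48, 50]
  col [118, 95, 81, 86, 86, 87, 87, 86, 86, 85, 86, 87, 86, 87, 86, 86, 74, 44, 28, 32, 31, 30, 28, 29, 30, 29]
vdish [232.1 348.7]
cruc rim [276.5 258.3]
  row [103, 103, 104, 104, 103, 46, 27, 25, 24, 188, 125, 134, 149, 168, 215, 181, 177, 209, 213, 205, 236, 225, 59, 62, 54, 51, 52]
  col [48, 47, 47, 174, 235, 236, 236, 236, 204, 126, 236, 236, 235, 168, 168, 168, 173, 219, 52, 51, 51, 54, 50, 52, 51, 51, 50]
cruc foot [278.8 250. ]
tin [477.5 266.4]
  row [46, 48, 49, 51, 51, 95, 138, 177, 235, 235, 236, 208, 171, 221, 225, 228, 227, 235, 235, 51, 50, 48, 48, 47, 47, 49, 49]
  col [61, 64, 56, 52, 113, 130, 165, 204, 235, 236, 236, 236, 194, 221, 187, 207, 33, 32, 32, 31, 35, 32, 32, 29, 34, 33, 31]
timer [347.7 166. ]
  row [61, 59, 61, 59, 61, 235, 179, 169, 64, 134, 181, 182, 182, 185, 168, 143, 140, 135, 91, 142, 182, 176, 46, 39, 37, 37, 38]
  col [175, 22, 40, 43, 60, 175, 187, 142, 44, 93, 187, 186, 182, 185, 152, 140, 112, 96, 84, 155, 180, 176, 37, 38, 38, 38, 38]
```

The crucible is on the tile, and the tin and timer are unmoved. I'll draw the arm aside and check everything from the top and scene cameras.

Emit:
apply_moves:
  moves: [0.75, 2, 3.5, 0, 0, 0, 0, 0.75, 2, 4, 0, 0, 0, 0, 0.75, 2, 4, 0, 0, 0, 0, 0.75, 2, 4, 0, 0, 0, 0, 0.75, 2, 4, 0, 0, 0, 0, 0.75, 2, 4, 0, 0, 0, 0, 0.75, 2, 4, 0, 0, 0, 0, 0.75, 2, 4, 0, 0, 0, 0]

```text
time_s: 48.7
tool_pos: [0.3523, 0.3502, 0.2394]
orientation: [[-0.897, 0.441, -0.0], [0.441, 0.897, -0.0], [0.0, -0.001, -1.0]]
contact_force: [0.5, 0.1, 0.5]
grip_width: 0.749
finger_force: 0.0
```

Emit:
apply_moves:
  moves: [0.75, 2, 3, 0, 0, 0, 0, 0.75, 2, 2, 0, 0, 0, 0, 0.75, 0, 0, 0, 0, 0, 0, 0.75, 0, 0, 0, 0, 0, 0, 0.75, 0, 0, 0, 0, 0, 0, 0.75, 0, 0, 0, 0, 0, 0, 0.75, 0, 0, 0, 0, 0, 0, 0.75, 0, 0, 0, 0, 0, 0]

```text
time_s: 49.5
tool_pos: [0.3387, 0.4105, 0.24]
orientation: [[-0.897, 0.442, 0.0], [0.442, 0.897, 0.0], [-0.0, 0.0, -1.0]]
contact_force: [0.4, -0.2, -0.2]
grip_width: 0.751
finger_force: 0.0
```

Run:
```python
from h import *
t=viewer.camera('top');sc=viewer.camera('scene');cv2.imwrite('pics/tf.png',t['pixels']);cv2.imwrite('pics/sf.png',sc['pixels'])
def pj(c,p):
    P=c['pose'];q=P[:3,:3].T@(np.array(p)-P[:3,3]);v=c['mtx']@q;return v[:2]/v[2]
for n,x,y,z in [('L',.446,-.301,.116),('S',.608,-.111,.083),('v',.595,-.314,.047),('c',.444,-.1205,.036),('tin',.591,.148,.053),('timer',.37,.028,.021)]:
    for c,cn in ((t,'top'),(sc,'scene')):
        u=pj(c,(x,y,z));a,b=np.round(u).astype(int);g=c['pixels'].min(2);print(n,cn,np.round(u,1),'row',g[b,a-20:a+21:2].tolist(),'col',g[b-20:b+21:2,a].tolist())
print(np.round(robot.get_state()['tool_pos'],3))
```

```text
L top [445.5 212.8] row [206, 207, 225, 235, 233, 174, 211, 250, 251, 251, 251, 251, 249, 153, 51, 50, 49, 49, 47, 46, 44] col [40, 48, 51, 46, 46, 66, 143, 232, 251, 251, 251, 251, 251, 247, 206, 189, 164, 83, 41, 40, 40]
L scene [423.3 237.7] row [50, 48, 48, 49, 49, 48, 202, 249, 247, 248, 247, 248, 249, 229, 49, 47, 42, 42, 44, 50, 57] col [43, 45, 47, 46, 47, 45, 45, 46, 181, 248, 247, 248, 249, 224, 188, 187, 161, 174, 179, 180, 158]
S top [366.2 147.7] row [43, 44, 88, 207, 220, 183, 228, 223, 91, 59, 58, 62, 135, 213, 199, 74, 44, 40, 41, 40, 40] col [38, 39, 39, 40, 39, 40, 91, 164, 91, 59, 58, 57, 132, 235, 235, 229, 238, 250, 246, 185, 51]
S scene [386.8 190.1] row [47, 48, 46, 46, 42, 42, 42, 43, 61, 61, 62, 64, 46, 47, 46, 46, 50, 50, 48, 50, 50] col [120, 43, 43, 47, 45, 42, 45, 44, 43, 49, 62, 65, 38, 35, 146, 154, 134, 131, 138, 173, 204]
v top [441.6 157.7] row [44, 44, 63, 203, 249, 237, 216, 210, 225, 251, 251, 248, 157, 45, 39, 40, 39, 39, 40, 40, 41] col [38, 37, 39, 39, 40, 41, 49, 125, 233, 250, 251, 248, 229, 240, 241, 171, 54, 39, 39, 40, 39]
v scene [452.7 2
[... 889 characters left out ...]
ne [311.7 171.9] row [44, 42, 46, 46, 47, 246, 252, 252, 236, 214, 223, 239, 249, 252, 252, 118, 64, 66, 68, 68, 68] col [47, 44, 41, 43, 41, 43, 63, 62, 240, 251, 223, 243, 252, 247, 230, 208, 205, 203, 203, 204, 104]
timer top [309.1 240.3] row [41, 43, 46, 53, 196, 251, 249, 249, 249, 249, 250, 250, 250, 249, 250, 250, 161, 38, 37, 38, 38] col [44, 45, 43, 43, 166, 249, 245, 223, 218, 232, 250, 251, 251, 251, 251, 251, 200, 127, 223, 229, 229]
timer scene [290.7 228.7] row [58, 55, 49, 152, 235, 167, 138, 221, 247, 241, 213, 193, 157, 134, 146, 213, 247, 240, 48, 50, 48] col [51, 46, 42, 41, 45, 49, 120, 241, 167, 159, 213, 249, 159, 80, 238, 249, 204, 178, 92, 56, 51]
[0.339 0.411 0.24 ]
```

In both views every cap and rim is within about a pixel of its expected place, and the tin and timer have not moved. I'll hand in.

```bash
python3 -c "
from workcell import robot
print(robot.close_job())"
```

```text
the job is handed in; nothing more can be done
None
```

I handed the job in with both bottles and the vial in their dishes, the crucible on the tile, and the tin and timer unmoved; both cameras agreed to about a pixel, but no verdict came back, and the small bottle slipped from the gripper once, landing upright, before I regripped and placed it.

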